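# Lay the standing well plate down in the autosampler carrier and press it home

## Robot

A 7-joint arm with a two-finger parallel gripper is mounted at the origin on the work surface. World frame = base frame: x ahead of the robot, y to its left, z up, the work surface at z = 0. Lengths are in m, angles in rad, forces in N, time in s.
With the tool pointing down it reaches from about 0.4 to 0.85 m from the base axis. Payload 10.4 kg.
Tool frame: the origin (TCP) lies between the finger pads; the fingertips stand ahead of it and the grasp point (between the pads) lies 6 mm ahead of it (finger_overhang is the z of the fingertips in the tool frame, in m); z points along the fingers, y is the direction in which the jaws open and shut (so a half turn about z gives the same grasp; the last joint's range is limited). The gripper opens to 85 mm and grips with 20 to 120 N. Pads are 22 mm wide; open, the fingers measure 114 mm over their backs; the gripper's body (76 mm by 85 mm) begins 54 mm behind the grasp point. The pads swing forward as they close: fully open they stand 13 mm farther back than shut.
Start: joints at [-1.15, 0.332, -0.065, 1.46, 0.022, 1.35, -0.088], TCP at [0.268, 0.564, 0.256] pointing down, gripper open.
Joint ranges: [-2.6, 2.6], [-0.5, 2.12], [-1.47, 1.34], [0.16, 2.42], [-1.27, 4.41], [0.06, 2.06], [-2.6, 2.6]. Speed limits (rad/s): [2.22, 2.22, 2.79, 2.79, 3.14, 3.14, 3.14].

## Interface

Orientations are given as a unit quaternion [x, y, z, w].
In Python, from workcell import * gives the robot as it stands.
- The arm moves only by the shell command python3 -m creep 'ROWS' [FORCE]. ROWS is JSON, a list of rows, each a list of 7 numbers: the turn, a rotation vector about the tool's x, y, z in rad, then the shift along the tool's x, y, z in mm, then the closure in counts, from 0 (fully open) to 255 (shut). In form: [[wx, wy, wz, dx, dy, dz, claw], ...]. A call has 1 to 8 rows; each row shifts and turns the commanded pose from where the row before left it, along the tool's axes as they then stand; what a row does not reach is not made up. A row lasts 1/10 s, in which the tool goes at most 50 mm and 8.59 degrees, less where a joint would pass 70% of its speed; a pose out of reach is approached as far as the arm can. A call is refused whole if a number of a shift passes 50 or a number of a turn 0.15, either way. A call with a gripper value outside its range is refused whole. The fingers move at their own pace and stop on an object; FORCE is the grip in N (left out, the last holds). Time passes only in rows, so rows that do not move let the fingers close. It gives the time, the measured TCP pose, the force and the opening at its end, in the units of the state.
- get_obs(): the state, without advancing time (a new reading comes with each control period).
- camera(name): name is "side" or "top" or "wrist"; returns (picture, depth): 420x560x3 uint8, blue, green, red; 420x560 float32, m along the optical axis (not along the pixel's ray), 0 where there is no reading.
- camera_model(name): a dict with "camera_matrix" (3x3 intrinsics, pixels), "R" (3x3) and "t" (3): a world point X has camera coordinates R X + t; the wrist camera has in their place "mount" (4x4, takes a point from camera to tool coordinates, whose origin is the TCP and whose axes are the flange's). Camera axes: x right, y down, z forward; pixel columns grow to the right and rows downward; lengths in m; the calibration is good to about 2 mm. The wrist camera is an equidistant fisheye: a pixel r from the principal point sees the ray r / f radians off the axis. A picture is of the moment at which its call begins: read the wrist's pose just before it. camera_model takes no time and is no camera call.
- hand_in(): hands the job in, once; it reports no verdict.
The state is a dict: "clock": time; "joint_pos": joint angles; "joint_velocities": joint speeds; "tau": joint torques, N m; "position": TCP position; "ee_rot": TCP orientation; "ft_force": force on the tool from outside, world axes, zero at the start; "torque": the same for the moment, N m; "grip_width": opening from 0.0 (shut) to 1.0 (fully open).
Only numpy, scipy, OpenCV 4.12 (cv2) and the standard library are available. Lean on these libraries where they do the work, as an engineer would, in place of code of your own. Each camera call takes 0.05 s, during which the arm holds its last target.

## Task

The sealed well plate has been left standing on its long edge on the rear ledge of the white plate carrier. Tip it over with a light push so that it lies down over the carrier's platform with the blue seal up, easing it down all the way instead of letting it drop and slap flat; then slide it forward against the front fence and press it down gently until the platform is fully home. Leave the brown bottle, the jar and the green tray where they are.

Things in the scene. Friction and masses are not known exactly. Their poses are not given: they have to be found in the camera images.
- plate: White 24-well plate with blue seal, rigid, 86 x 128 x 14 mm, about 130 g. Origin at its centre; x out of the blue face (up in the end), y along the 128 mm, z along the 86 mm. Starts loose on a long edge on the ledge (z up, centre 73 mm high), underside towards the front fence. Balance point: top moved 14 mm; then it falls freely, landing at nearly 20 rad/s: over 10 is too hard.
- carrier: White carrier, fixed. Origin on the bench under the platform's centre; x from front fence to rear ledge, y along the fences, z up. Platform x -44..44, y -68..68 mm, top 30 mm high while up. End fences at y = -69 and 69 mm (x -75..45, top 34 mm). The recess leaves the plate 4 mm of play along x, 10 mm along y; pressed home, its top is flush with the fences.
- ledge (a point): Middle of the white rear ledge's top, 30 mm high, level with the raised platform; carrier axes. The ledge spans carrier x 45..105, y -95..95 mm; no wall behind it.
- notch (a point): Middle of the black front fence's inner face (carrier x = -45 mm), at its top, 34 mm high; carrier axes. The fence is 14 mm thick and has an open finger notch here, carrier y -27..27 mm; the notch and the strip before the fence (x -75..-59) have their floor at 12 mm.
- platform (a joint): How far the platform has been pressed down, in m: 0 = up (start), 0.010 = fully home, on a rigid stop. It slides stiffly (about 7 N, less the weight of the plate) and stays where it is left.
- amber: Brown glass bottle with blue cap, 56 mm across, 105 mm high, origin at the centre of its base. Bystander.
- jar: Clear glass jar with white cap, 52 mm across, 60 mm high, origin at the centre of its base. Bystander.
- vialtray: Green divided vial tray, 80 x 60 x 35 mm, origin at the centre of its base. Bystander.
Not all that is in view belongs to the job. Leave any red or yellow look-alike of the plate alone.

How it is judged:
On the way, in this order (a step that is already met when the one before it is completed fails the run):
1. the plate lies flat on the raised platform, blue seal up (angle between plate's own x axis and vertical below 0.12 rad and y of plate in the frame of carrier between -0.008 and 0.008 m and angular speed of plate below 0.3 rad/s and value of joint platform below 0.008 m), for 0.2 s.
2. the plate, off the ledge, is pressed down with the platform fully home (angle between plate's own x axis and vertical below 0.06 rad and y of plate in the frame of carrier between -0.008 and 0.008 m and value of joint platform above 0.0085 m and x of plate in the frame of carrier between -0.0045 and 0.0045 m), for 0.2 s.
At the end, for the whole second after the job is handed in: The plate lies blue seal up (within 0.06 rad of level) in the carrier's recess, centre within 4.5 mm of the carrier's middle along x and 8 mm along y, sunk with the platform at least 8.5 mm of its 10 mm travel, at rest and released (all of step 2 and z of plate in the frame of carrier between 0.023 and 0.0295 m and linear speed of plate below 0.01 m/s and contact force between the fingers and plate below 0.05 N); the robot touches nothing.
It fails at once if the plate slaps down or is thrown over (turns faster than 10 rad/s) (angular speed of plate above 10 rad/s).
It fails at once if the plate is pushed or pressed with more than 60 N (contact force between any of the arm, the fingers and plate above 60 N).
It fails at once if the brown bottle is shifted more than 15 mm or tipped (distance of amber from where it was at the start of the episode above 0.015 m or angle between amber's own z axis and vertical above 0.3 rad).
It fails at once if the glass jar is shifted more than 15 mm or tipped (distance of jar from where it was at the start of the episode above 0.015 m or angle between jar's own z axis and vertical above 0.3 rad).
It fails at once if the green vial tray is shifted more than 15 mm or tipped (distance of vialtray from where it was at the start of the episode above 0.015 m or angle between vialtray's own z axis and vertical above 0.3 rad).
It also fails if it takes over 64 s, if anything falls off the work surface, if the arm or the gripper's body presses on something with over 40 N, if the wrist force passes 120 N, or if a joint passes its speed limit or range.

## Working session

There is one attempt and no reset: what is moved stays moved. The work goes in short steps, Python scripts to look and compute and a shell command to move; the robot and the scene stay as the last step left them, time stands still between calls to the robot, and variables do not carry over. Pictures are saved under pics/ and viewed, and the job is handed in when it is done.

```bash
ls; mkdir -p pics
python3 - <<'E'
from workcell import *
import cv2,numpy as np
o=get_obs()
for k,v in o.items(): print(k,np.round(v,3))
for n in("side","top"):
    p,d=camera(n); cv2.imwrite(f"pics/{n}0.png",p); np.savez(f"{n}0.npz",p=p,d=d)
    m=camera_model(n); print(n,{k:np.round(v,3).tolist() if not isinstance(v,str) else v for k,v in m.items()})
print(camera_model("wrist"))
E
```

```text
pics
clock 0.0
joint_pos [-1.15   0.333 -0.065  1.461  0.022  1.35  -0.088]
joint_velocities [-0.    -0.001 -0.001  0.002 -0.001  0.     0.   ]
tau [-1.0000e-03 -6.2543e+01  4.8000e-02 -3.9161e+01  1.6000e-02  1.0000e-02
 -0.0000e+00]
position [0.268 0.564 0.256]
ee_rot [ 0.22   0.975 -0.001 -0.   ]
ft_force [ 0.626  0.574 -0.283]
torque [ 0.03  -0.035 -0.025]
grip_width 1.0
side {'camera_matrix': [[499.178, 0.0, 282.183], [0.0, 499.178, 197.269], [0.0, 0.0, 1.0]], 'R': [[0.844, -0.536, -0.001], [-0.363, -0.571, -0.736], [0.395, 0.622, -0.677]], 't': [-0.513, 0.332, 0.62]}
top {'camera_matrix': [[532.656, 0.0, 276.279], [0.0, 532.656, 209.771], [0.0, 0.0, 1.0]], 'R': [[-0.0, -1.0, 0.014], [-0.981, -0.002, -0.192], [0.192, -0.014, -0.981]], 't': [0.039, 0.643, 1.124]}
{'camera_matrix': array([[325.1922621 ,   0.        , 277.69805468],
       [  0.        , 325.1922621 , 213.41606009],
       [  0.        ,   0.        ,   1.        ]]), 'mount': array([[-6.96236345e-04, -9.62895903e-01, -2.69872182e-01,
         6.84945927e-02],
       [ 9.99999363e-01, -9.10136480e-04,  6.67467040e-04,
        -3.72747036e-05],
       [-8.88321797e-04, -2.69871546e-01,  9.62895924e-01,
        -1.17863707e-01],
       [ 0.00000000e+00,  0.00000000e+00,  0.00000000e+00,
         1.00000000e+00]])}
```

View pics/side0.png

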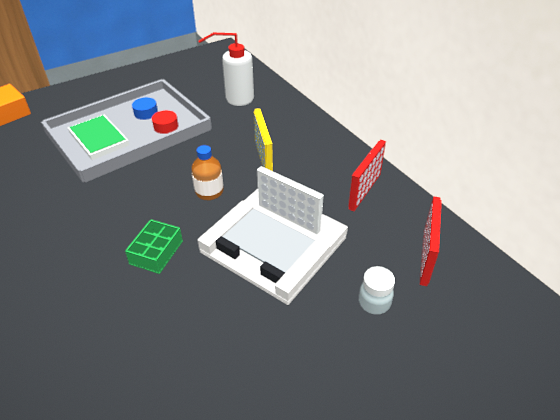

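View pics/top0.png

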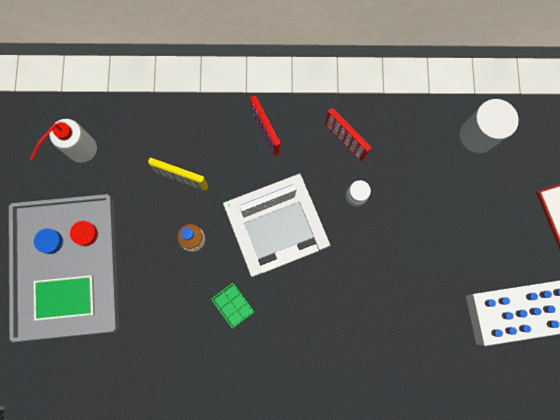

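```bash
cat > h.py <<'E'
import numpy as np,cv2
from workcell import *
def pts(n,d):
    m=camera_model(n);K=np.array(m["camera_matrix"]);R=np.array(m["R"]);t=np.array(m["t"])
    v,u=np.mgrid[:420,:560]
    c=np.stack([(u-K[0,2])/K[0,0]*d,(v-K[1,2])/K[1,1]*d,d],-1)
    return (c-t)@R
def proj(n,X):
    m=camera_model(n);K=np.array(m["camera_matrix"]);c=np.atleast_2d(X)@np.array(m["R"]).T+np.array(m["t"])
    p=c@K.T;return p[:,:2]/p[:,2:]
def ray(n,uv,z):
    m=camera_model(n);K=np.array(m["camera_matrix"]);R=np.array(m["R"]);t=np.array(m["t"])
    d=np.array([(uv[0]-K[0,2])/K[0,0],(uv[1]-K[1,2])/K[1,1],1])@R;o=-t@R
    return o+d*(z-o[2])/d[2]
E
python3 - <<'E'
import cv2,numpy as np
a=np.load('side0.npz')['p'][160:310,190:360]; b=np.load('top0.npz')['p'][165:285,215:340]
cv2.imwrite('pics/c1.png',cv2.resize(a,None,fx=4.5,fy=4,interpolation=cv2.INTER_CUBIC)[:600])
cv2.imwrite('pics/c2.png',cv2.resize(b,None,fx=5,fy=5,interpolation=cv2.INTER_CUBIC))
from h import *
for n in("side","top"):
    f=np.load(n+'0.npz');P=pts(n,f['d'])
    for nm,uv in dict(side=dict(fence1=(228,248),plat=(265,238),ledge=(325,240),plate=(290,200)),top=dict(plat=(280,230),ledge=(262,193),platetop=(270,198)))[n].items(): print(n,nm,np.round(P[uv[1],uv[0]],4))
E
```

```text
side fence1 [0.5313 0.0477 0.0357]
side plat [0.5976 0.0381 0.0305]
side ledge [ 0.6818 -0.0214  0.0309]
side plate [0.6558 0.0494 0.0819]
top plat [0.6017 0.0307 0.0314]
top ledge [0.6881 0.072  0.0295]
top platetop [0.6567 0.0538 0.1195]
```

View pics/c1.png

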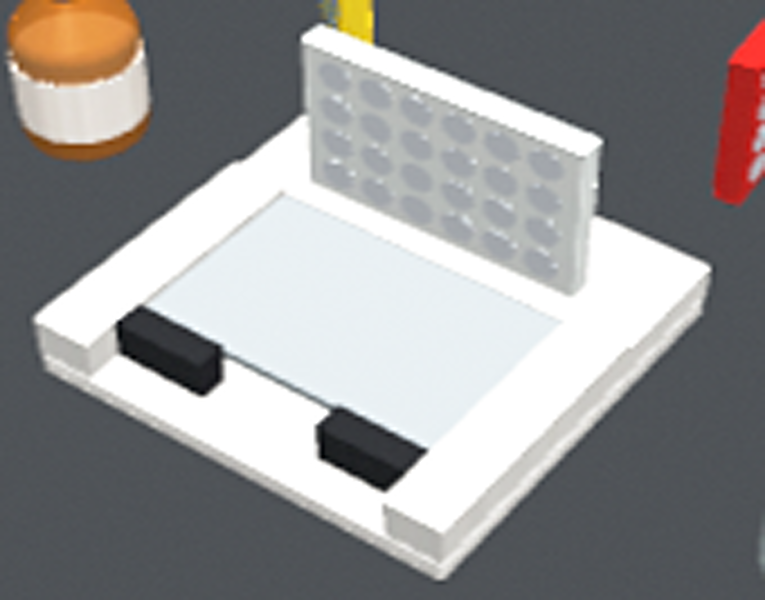

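View pics/c2.png

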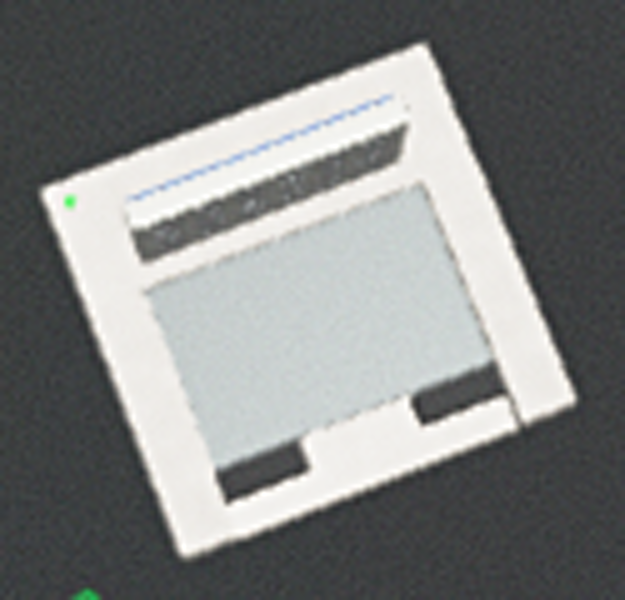

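Run:
```python
from h import *
f=np.load('top0.npz');p=f['p'];P=pts('top',f['d'])
hsv=cv2.cvtColor(p,cv2.COLOR_BGR2HSV)
roi=np.zeros(p.shape[:2],np.uint8);roi[165:285,215:340]=1
# whole carrier silhouette
wh=((p.min(2)>140)&(roi>0)).astype(np.uint8)
print(hsv[230,280],hsv[187,300],hsv[185,255])
pl=(roi>0)&(hsv[...,1]>12)&(hsv[...,2]>150)&(np.abs(P[...,2]-.03)<.006)
pl=cv2.morphologyEx(pl.astype(np.uint8),cv2.MORPH_OPEN,np.ones((3,3)))
c=max(cv2.findContours(pl,0,2)[0],key=cv2.contourArea)[:,0]
X=np.array([ray('top',u,.03) for u in c.astype(float)])
r=cv2.minAreaRect((X[:,:2]*1000).astype(np.float32));print('platform',r)
c=cv2.convexHull(cv2.findContours(wh,0,2)[0][0])
# plate points: side + top depth above .05 near
for n in('side','top'):
    g=np.load(n+'0.npz');Q=pts(n,g['d'])
    m=(Q[...,2]>.05)&(Q[...,2]<.13)&(np.hypot(Q[...,0]-.655,Q[...,1]-.04)<.085)
    m&=(g['p'].min(2)>60)
    q=Q[m];print(n,len(q),q.min(0),q.max(0))
    t=q[q[:,2]>.110];r=cv2.minAreaRect((t[:,:2]*1000).astype(np.float32));print('plate',r,len(t),np.median(t[:,2]))
    bl=q[q[:,2]<.105]
    if len(bl)>200:
        cc=bl.mean(0);U,S,V=np.linalg.svd(bl-cc);print('front face',cc,V[2],S)
```

```text
[ 96   6 210] [ 21   8 238] [93 44 64]Traceback (most recent call last):
  File "<stdin>", line 10, in <module>
ValueError: max() iterable argument is empty
```

```bash
cat > m.py <<'E'
from h import *
import sys
tag=sys.argv[1]
f=np.load(f'top{tag}.npz');p=f['p'].astype(int);P=pts('top',f['d'])
roi=np.zeros(p.shape[:2],bool);roi[165:285,215:340]=1
pl=roi&(p[...,0]>p[...,2]+1)&(p.min(2)>160)&(np.abs(P[...,2]-.03)<.008)
pl=cv2.morphologyEx(pl.astype(np.uint8),cv2.MORPH_CLOSE,np.ones((3,3)))
pl=cv2.morphologyEx(pl,cv2.MORPH_OPEN,np.ones((5,5)))
c=max(cv2.findContours(pl,0,2)[0],key=cv2.contourArea)[:,0]
X=np.array([ray('top',u,.03) for u in c.astype(float)])
r=cv2.minAreaRect((X[:,:2]*1000).astype(np.float32));print('platform',r)
ca=roi&((p.min(2)>140))
ca=cv2.morphologyEx(ca.astype(np.uint8),cv2.MORPH_OPEN,np.ones((3,3)))
c=max(cv2.findContours(ca,0,2)[0],key=cv2.contourArea)[:,0]
X=np.array([ray('top',u,.03) for u in c.astype(float)])
r=cv2.minAreaRect((X[:,:2]*1000).astype(np.float32));print('carrier outline',r)
for n in('side','top'):
    g=np.load(f'{n}{tag}.npz');Q=pts(n,g['d'])
    m=(Q[...,2]>.05)&(Q[...,2]<.13)&(np.hypot(Q[...,0]-.655,Q[...,1]-.04)<.085)
    m&=(g['p'].min(2)>60)
    q=Q[m];print(n,len(q),q.min(0),q.max(0))
    t=q[q[:,2]>.110];r=cv2.minAreaRect((t[:,:2]*1000).astype(np.float32));print('plate',r,len(t),np.median(t[:,2]))
    bl=q[q[:,2]<.105]
    if len(bl)>200:
        cc=bl.mean(0);U,S,V=np.linalg.svd(bl-cc,full_matrices=False);print('front face',cc,V[2],S)
E
python3 m.py 0
```

```text
platform ((602.8206176757812, 34.45330810546875), (87.49139404296875, 134.7034454345703), 20.98731231689453)
carrier outline ((616.1419677734375, 39.62677001953125), (183.32568359375, 192.38775634765625), 21.612409591674805)
side 2205 [ 0.6278767  -0.00614557  0.05004276] [0.68793417 0.11741252 0.11987726]
plate ((657.6301879882812, 55.96929168701172), (15.592089653015137, 129.03550720214844), 21.595182418823242) 556 0.11630335332872745
front face [0.65508604 0.04941568 0.07790519] [ 0.921358    0.38869519 -0.00393431] [1.47998547 0.60964214 0.0630609 ]
top 700 [ 0.6300375  -0.00320117  0.0503181 ] [0.68922313 0.11828045 0.12289315]
plate ((660.5661010742188, 58.41361999511719), (14.923768997192383, 127.58292388916016), 22.35618019104004) 391 0.11626379754891841
front face [0.65414824 0.05623391 0.07853707] [-0.92659318 -0.37604494  0.00390952] [0.61178678 0.26151495 0.01263261]
```

Run:
```python
from h import *
import workcell; print([x for x in dir(workcell) if x[0]!='_'])
p,d=camera('wrist'); cv2.imwrite('pics/w0.png',p)
c=np.array([.6025,.0343]);a=np.radians(21.5);R=np.array([[np.cos(a),np.sin(a)],[-np.sin(a),np.cos(a)]])
for nm,uv,z in(('tray',(232,305),.035),('amber cap',(187,234),.105),('jar',(359,191),.06),('yellow',(178,172),.08)):
    X=ray('top',uv,z)[:2];print(nm,X,'carrier mm',R@(X-c)*1000)
o=get_obs()
print(globals().get('finger_overhang'), getattr(workcell,'finger_overhang',None))
```

```text
['MotionError', 'camera', 'camera_model', 'finger_overhang', 'get_obs', 'hand_in']
tray [0.43408976 0.13670221] carrier mm [-119.16131517  156.99937208]
amber cap [0.58121908 0.22964613] carrier mm [ 51.79445173 189.5529603 ]
jar [ 0.68639276 -0.1467382 ] carrier mm [  11.70457719 -199.18792679]
yellow [0.72377045 0.25782908] carrier mm [194.75583441 163.52961364]
0.025 0.025
```

View pics/w0.png

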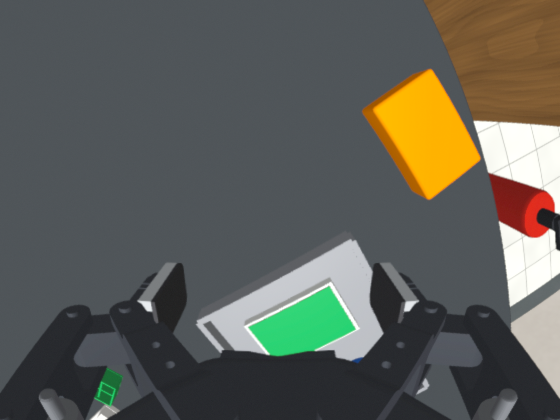

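```bash
cat > g.py <<'E'
from h import *
import sys
from scipy.spatial.transform import Rotation as Ro
a=np.radians(21.5);C=np.array([.6025,.0343,0]);RC=Ro.from_euler('z',a).as_matrix()
o=get_obs();R=Ro.from_quat(o['ee_rot']).as_matrix();t=np.array(o['position'])
print('t',o['clock'],'pos',np.round(t,4),'carrier',np.round(RC.T@(t-C)*1000,1),'F',np.round(o['ft_force'],2),'grip',round(o['grip_width'],3))
Rc=RC.T@R
print('tool x,y,z in carrier',np.round(Rc.T,3).tolist(),'q',np.round(o['joint_pos'],2))
des=np.array([[0,1,0],[1,0,0],[0,0,-1]])
print('rotvec to straight down/aligned (tool axes)',np.round(Ro.from_matrix(Rc.T@des).as_rotvec(),3))
if len(sys.argv)>3:
    g=np.array([float(v) for v in sys.argv[1:4]])
    print('shift tool mm',np.round(Rc.T@(g-RC.T@(t-C)*1000),1))
E
python3 -m creep '[[0,0,0.15,0,0,0,0],[0,0,0.15,0,0,0,0],[0,0,0.15,0,0,0,0],[0,0,0.15,0,0,0,0],[0,0,0.15,0,0,0,0]]' 20
python3 g.py 61 0.6 256
```

```text
clock: 0.65
position: [0.2683, 0.5643, 0.256]
ee_rot: [0.565, 0.825, -0.0, 0.0]
ft_force: [-1.1, 0.1, 0.9]
grip_width: 1.001
t 0.65 pos [0.2683 0.5643 0.256 ] carrier [-116.7  615.6  256. ] F [-1.09  0.13  0.92] grip 1.001
tool x,y,z in carrier [[0.004, 1.0, -0.0], [1.0, -0.004, -0.0], [-0.0, -0.0, -1.0]] q [-1.23  0.33  0.04  1.47 -0.01  1.35 -0.82]
rotvec to straight down/aligned (tool axes) [-0.     0.    -0.004]
shift tool mm [-6.142e+02  1.804e+02  1.000e-01]
```

```bash
python3 -m creep '[[0,0,0,-47,13.8,0,0],[0,0,0,-47,13.8,0,0],[0,0,0,-47,13.8,0,0],[0,0,0,-47,13.8,0,0],[0,0,0,-47,13.8,0,0],[0,0,0,-47,13.8,0,0],[0,0,0,-47,13.8,0,0],[0,0,0,-47,13.8,0,0]]'
python3 g.py 61 0.6 256
```

```text
clock: 1.45
position: [0.5102, 0.2538, 0.2563]
ee_rot: [0.562, 0.827, 0.0, -0.0]
ft_force: [-0.0, 0.7, -0.4]
grip_width: 0.998
t 1.45 pos [0.5102 0.2538 0.2563] carrier [ -5.4 238.  256.3] F [-0.    0.7  -0.38] grip 0.998
tool x,y,z in carrier [[-0.002, 1.0, 0.0], [1.0, 0.002, 0.0], [0.0, 0.0, -1.0]] q [-0.78  0.21  0.27  1.63 -0.06  1.31 -0.12]
rotvec to straight down/aligned (tool axes) [ 0.    -0.     0.002]
shift tool mm [-237.5   66.     0.3]
```

```bash
python3 -m creep '[[0,0,0,-46,13,0,0],[0,0,0,-46,13,0,0],[0,0,0,-46,13,0,0],[0,0,0,-46,13,0,0],[0,0,0,-46,13,0,0],[0,0,0,0,0,0,0]]'
python3 g.py 61 0.6 256
```

```text
clock: 2.05
position: [0.6566, 0.0575, 0.2555]
ee_rot: [0.566, 0.825, -0.002, 0.001]
ft_force: [-0.6, 0.0, -0.6]
grip_width: 1.0
t 2.05 pos [0.6566 0.0575 0.2555] carrier [ 58.8   1.8 255.5] F [-0.57  0.04 -0.63] grip 1.0
tool x,y,z in carrier [[0.007, 1.0, -0.004], [1.0, -0.007, -0.002], [-0.002, -0.004, -1.0]] q [-0.45  0.42  0.4   1.38 -0.16  1.37  0.32]
rotvec to straight down/aligned (tool axes) [-0.002  0.004 -0.007]
shift tool mm [-1.2  2.2 -0.5]
```

```bash
python3 -m creep '[[0,0,0,0,0,0,0],[-0.15,0,0,0,-14.4,0,0],[-0.15,0,0,0,-14.4,0,0],[-0.15,0,0,0,-14.4,0,0],[-0.15,0,0,0,-14.4,0,0],[-0.15,0,0,0,-14.4,0,0],[-0.15,0,0,0,-14.4,0,0],[-0.15,0,0,0,-14.4,0,0]]'
python3 g.py 61 0.6 256;  python3 -m creep '[[0,0,0,0,0,0,0],[0,0,0,0,0,0,0]]'
python3 g.py 61 0.6 256
```

```text
clock: 2.85
position: [0.5875, 0.0478, 0.2416]
ee_rot: [0.495, 0.751, 0.366, 0.238]
ft_force: [-0.3, -0.1, 2.3]
grip_width: 1.001
t 2.85 pos [0.5875 0.0478 0.2416] carrier [ -9.   18.  241.6] F [-0.32 -0.07  2.28] grip 1.001
tool x,y,z in carrier [[-0.033, 0.999, 0.005], [0.619, 0.017, 0.786], [0.785, 0.029, -0.619]] q [-0.73 -0.22  0.7   2.29 -0.85  0.27  1.18]
rotvec to straight down/aligned (tool axes) [ 0.903 -0.02   0.029]
shift tool mm [-19.7  54.3  45.5]
clock: 3.05
position: [0.5892, 0.0495, 0.2437]
ee_rot: [0.494, 0.752, 0.366, 0.237]
ft_force: [0.3, -0.2, 0.4]
grip_width: 0.996
t 3.05 pos [0.5892 0.0495 0.2437] carrier [ -6.8  19.1 243.7] F [ 0.32 -0.16  0.39] grip 0.996
tool x,y,z in carrier [[-0.036, 0.999, 0.005], [0.62, 0.018, 0.785], [0.784, 0.031, -0.62]] q [-0.73 -0.21  0.7   2.28 -0.84  0.27  1.16]
rotvec to straight down/aligned (tool axes) [ 0.902 -0.021  0.031]
shift tool mm [-20.8  51.4  44.9]
```

```bash
cat > fk.py <<'E'
import numpy as np,itertools
from scipy.spatial.transform import Rotation as Ro
from scipy.optimize import least_squares
D=[([-1.15,.332,-.065,1.46,.022,1.35,-.088],[.268,.564,.256],[.22,.975,-.001,0]),
([-1.23,.33,.04,1.47,-.01,1.35,-.82],[.2683,.5643,.256],[.565,.825,0,0]),
([-.78,.21,.27,1.63,-.06,1.31,-.12],[.5102,.2538,.2563],[.562,.827,0,0]),
([-.45,.42,.4,1.38,-.16,1.37,.32],[.6566,.0575,.2555],[.566,.825,-.002,.001]),
([-.73,-.22,.7,2.29,-.85,.27,1.18],[.5875,.0478,.2416],[.495,.751,.366,.238]),
([-.73,-.21,.7,2.28,-.84,.27,1.16],[.5892,.0495,.2437],[.494,.752,.366,.237])]
def fk(q,p,s):
    d1,d3,d5,d7,o7,x1,x3=p
    z=lambda a:Ro.from_euler('z',a);y=lambda a:Ro.from_euler('y',a)
    R=z(s[0]*q[0]);t=np.array([0,0,d1])+R.apply([x1,0,0])
    R=R*y(q[1])*z(s[1]*q[2]);t=t+R.apply([x3,0,d3])
    R=R*y(q[3])*z(s[2]*q[4]);t=t+R.apply([-x3,0,d5])
    R=R*y(q[5]);R=R*z(s[3]*q[6]+o7);t=t+R.apply([0,0,d7])
    return t,R
def res(p,s):
    r=[]
    for q,t,e in D:
        a,R=fk(q,p,s);r+=list(a-np.array(t));r+=list(.3*(R.inv()*Ro.from_quat(e)).as_rotvec())
    return np.array(r)
if __name__=='__main__':
    out=[]
    for s in itertools.product((-1,1),repeat=4):
        for o in(0,1.57,3.14,-1.57):
            f=least_squares(res,[.34,.4,.4,.3,o,0,0],args=(s,));out.append((f.cost,s,np.round(f.x,4)))
    out.sort(key=lambda v:v[0])
    for v in out[:3]:print(v)
    f=np.array(res(out[0][2],out[0][1])).reshape(-1,6);print(np.round(f,3))
E
python3 fk.py
```

```text
(np.float64(0.0025840345786106757), (-1, -1, -1, -1), array([ 0.2993,  0.5264,  0.6261,  0.3814,  1.5736, -0.129 , -0.0249]))
(np.float64(0.002584034578610677), (-1, -1, -1, -1), array([ 0.2993,  0.5264,  0.6261,  0.3814, -4.7096, -0.129 , -0.0249]))
(np.float64(0.0025840345786106804), (-1, -1, -1, -1), array([ 0.2993,  0.5264,  0.6261,  0.3814,  1.5736, -0.129 , -0.0249]))
[[-0.048  0.021  0.006  0.001 -0.    -0.   ]
 [-0.038  0.01   0.002 -0.001  0.002 -0.001]
 [-0.021  0.009 -0.004 -0.    -0.001  0.   ]
 [ 0.007  0.009  0.006  0.002 -0.    -0.   ]
 [ 0.002 -0.    -0.004 -0.    -0.002  0.002]
 [ 0.005 -0.004 -0.005 -0.001  0.001 -0.   ]]
```

```bash
cat > fk2.py <<'E'
from fk import *
s=-1;o7=1.5736
z=lambda a:Ro.from_euler('z',a);y=lambda a:Ro.from_euler('y',a)
def frames(q):
    R=[];A=z(-q[0]);R.append(A)
    for i in range(1,7):
        A=A*(y(q[i]) if i%2 else z(-q[i]));R.append(A)
    return R
def cols(q):
    R=frames(q);c=[np.array([0,0,1.])]
    c+=[R[0].apply([1,0,0]),R[0].apply([0,1,0]),R[2].apply([0,0,1]),R[2].apply([0,1,0]),R[4].apply([0,0,1]),R[4].apply([0,1,0]),R[6].apply([0,0,1])]
    return np.array(c).T
A=np.vstack([cols(q) for q,t,e in D]);b=np.hstack([t for q,t,e in D])
pp=np.array([.317,.081,0,.4,0,.4,0,.3])
L=1e-3
x=np.linalg.lstsq(np.vstack([A,L*np.eye(8)]),np.hstack([b,L*pp]),rcond=None)[0]
if __name__=='__main__':
    print(np.round(x,4));print(np.round((A@x-b).reshape(-1,3),4))
E
python3 fk2.py
```

```text
[ 0.2604 -0.0089 -0.0189  0.4613 -0.0195  0.4955 -0.0074  0.3301]
[[ 0.0002  0.0016  0.0016]
 [ 0.0012 -0.003  -0.0014]
 [-0.0023  0.0012 -0.0018]
 [ 0.0017  0.0002  0.0022]
 [-0.0012  0.0015  0.0002]
 [ 0.0015 -0.0016 -0.0008]]
```

```bash
cat > ik.py <<'E'
from fk2 import *
a=np.radians(21.5);C=np.array([.6025,.0343,0]);RC=Ro.from_euler('z',a)
lo=np.array([-2.6,-.5,-1.47,.16,-1.27,.06,-2.6])+.03;hi=np.array([2.6,2.12,1.34,2.42,4.41,2.06,2.6])-.03
def FK(q):
    return cols(q)@x,frames(q)[6]*z(o7)
def ik(tip,al,L=.025,yaw=0,flip=1):
    # tool z in carrier: (sin al,0,-cos al), y=(cos al,0,sin al), x=+y
    M=np.array([[0,1,0],[np.cos(al),0,np.sin(al)],[np.sin(al),0,-np.cos(al)]]).T
    if flip<0: M=M@np.diag([-1,-1,1])
    Rt=RC*Ro.from_euler('z',yaw)*Ro.from_matrix(M);t=C+RC.apply(np.array(tip)/1000)-Rt.apply([0,0,L])
    best=None
    rng=np.random.default_rng(0)
    for k in range(14):
        q0=np.array([-.73,-.2,.7,2.28,-.8,.3,1.1]) if k==0 else rng.uniform(lo,hi)
        f=least_squares(lambda q:np.r_[(FK(q)[0]-t)*5,(Rt.inv()*FK(q)[1]).as_rotvec()],np.clip(q0,lo+.01,hi-.01),bounds=(lo,hi),max_nfev=150)
        if best is None or f.cost<best.cost:best=f
        if best.cost<1e-7:break
    return best.cost,best.x
if __name__=='__main__':
    for tip in([-38,0,32],[-25,0,75]):
        for flip in(1,-1):
            for deg in(30,40,50,60,70,80):
                c,q=ik(tip,np.radians(deg),flip=flip);print(tip,flip,deg,'%.1e'%c,np.round(q,2))
E
python3 ik.py
```

```text
[-38, 0, 32] 1 30 9.4e-20 [ 1.27  0.66 -1.42  2.22  1.09  0.49 -0.47]
[-38, 0, 32] 1 40 4.4e-16 [ 1.25  0.49 -1.23  2.34  1.52  0.1  -0.91]
[-38, 0, 32] 1 50 2.2e-04 [ 1.3   0.59 -1.17  2.39  3.34  0.19 -2.57]
[-38, 0, 32] 1 60 4.4e-03 [ 1.42  0.84 -1.15  2.39  3.64  0.28 -2.57]
[-38, 0, 32] 1 70 5.6e-03 [ 1.48  1.1  -1.05  2.39  3.97  0.45 -2.57]
[-38, 0, 32] 1 80 1.4e-03 [ 1.54  1.35 -0.96  2.39  4.13  0.6  -2.42]
[-38, 0, 32] -1 30 9.8e-23 [-0.79  0.25  0.85  2.26 -1.09  0.42 -1.81]
[-38, 0, 32] -1 40 1.1e-16 [ 1.26  0.5  -1.24  2.34  1.52  0.1   2.24]
[-38, 0, 32] -1 50 1.0e-04 [ 1.1   0.43 -0.96  2.39  3.83  0.27 -0.03]
[-38, 0, 32] -1 60 4.1e-03 [ 1.27  0.68 -1.    2.39  3.91  0.39  0.18]
[-38, 0, 32] -1 70 5.6e-03 [ 1.43  1.04 -1.01  2.39  4.01  0.5   0.49]
[-38, 0, 32] -1 80 1.4e-03 [ 1.54  1.35 -0.96  2.39  4.13  0.6   0.72]
[-25, 0, 75] 1 30 9.2e-23 [ 1.29  0.51 -1.43  2.17  0.75  0.47 -0.22]
[-25, 0, 75] 1 40 2.5e-14 [ 0.22  0.12 -0.17  2.29 -1.24  0.27  1.58]
[-25, 0, 75] 1 50 9.9e-18 [ 1.48  0.65 -1.42  2.39  2.41  0.16 -1.64]
[-25, 0, 75] 1 60 2.7e-03 [ 1.47  0.75 -1.29  2.39  3.51  0.22 -2.57]
[-25, 0, 75] 1 70 6.6e-03 [ 1.53  1.03 -1.2   2.39  3.85  0.34 -2.57]
[-25, 0, 75] 1 80 3.9e-03 [ 1.51  1.22 -1.04  2.39  4.11  0.58 -2.56]
[-25, 0, 75] -1 30 3.9e-17 [ 0.6   0.17 -0.62  2.16 -0.25  0.36 -2.55]
[-25, 0, 75] -1 40 1.8e-18 [ 0.23  0.12 -0.19  2.29 -1.24  0.27 -1.57]
[-25, 0, 75] -1 50 2.3e-17 [ 1.38  0.46 -1.28  2.37  3.63  0.12  0.17]
[-25, 0, 75] -1 60 2.3e-03 [ 1.28  0.51 -1.08  2.39  3.98  0.37 -0.06]
[-25, 0, 75] -1 70 6.4e-03 [ 1.41  0.85 -1.08  2.39  4.02  0.48  0.26]
[-25, 0, 75] -1 80 3.9e-03 [ 1.51  1.22 -1.04  2.39  4.11  0.58  0.58]
```

```bash
cat > cont.py <<'E'
from ik import *
import sys
def ikc(tcp,al,q0,yaw=0):
    M=np.array([[0,1,0],[np.cos(al),0,np.sin(al)],[np.sin(al),0,-np.cos(al)]]).T
    Rt=RC*Ro.from_euler('z',yaw)*Ro.from_matrix(M);t=C+RC.apply(np.array(tcp)/1000)
    f=least_squares(lambda q:np.r_[(FK(q)[0]-t)*5,(Rt.inv()*FK(q)[1]).as_rotvec(),1e-3*(q-q0)],np.clip(q0,lo+.005,hi-.005),bounds=(lo,hi))
    q=f.x;e=FK(q)[0]-t
    return q,np.linalg.norm(e)*1000,np.linalg.norm((Rt.inv()*FK(q)[1]).as_rotvec())
if __name__=='__main__':
  for fin in(25,30,35,40,45):
    q=np.array([-.45,.42,.4,1.38,-.16,1.37,.32])
    g=50
    n=12;bad=0
    # phase 1 pinch rotate about pivot (45,0,32)
    for k in range(n+1):
        al=np.radians(fin)*k/n
        Y=np.array([np.cos(al),0,np.sin(al)]);Z=np.array([np.sin(al),0,-np.cos(al)])
        tcp=np.array([45,0,32])+7*Y-96*Z
        q,e,r=ikc(tcp,al,q)
    print(fin,'pinch end',np.round(q,2),round(e,1),round(r,3))
    th=np.pi/2-al
    for T in np.linspace(th,0.03,12):
        edge=np.array([45-86*np.cos(T),0,30+86*np.sin(T)])
        s=4+8*T/th
        tcp=edge+s*Z-19*Z+g/2*Y
        q,e,r=ikc(tcp,al,q)
    print(fin,'lower end',np.round(q,2),round(e,1),round(r,3))
E
python3 cont.py
```

```text
25 pinch end [-0.36  0.2   0.32  2.01 -0.37  0.55  0.59] 0.0 0.0
25 lower end [-0.28  0.24  0.26  2.13 -0.52  0.41  0.77] 0.0 0.0
30 pinch end [-0.31  0.16  0.28  2.1  -0.5   0.44  0.74] 0.0 0.0
30 lower end [-0.2   0.22  0.19  2.19 -0.73  0.32  1.01] 0.0 0.0
35 pinch end [-0.23  0.13  0.22  2.17 -0.74  0.34  1.  ] 0.0 0.0
35 lower end [-0.08  0.2   0.09  2.24 -1.1   0.26  1.4 ] 0.0 0.0
40 pinch end [-0.12  0.12  0.14  2.24 -1.15  0.29  1.43] 0.0 0.0
40 lower end [ 0.79  0.29 -0.77  2.26 -1.24  0.11  1.69] 0.0 0.0
45 pinch end [ 1.12  0.29 -1.1   2.27 -1.24  0.1   1.72] 0.0 0.0
45 lower end [ 1.06  0.38 -1.01  2.27 -1.24  0.09  1.79] 3.8 0.056
```

```bash
python3 -m creep '[[0.15,0,0,-2,12,2,0],[0.15,0,0,-2,12,0,0],[0.15,0,0,-2,12,0,0],[0.15,0,0,-2,12,0,0],[0.15,0,0,-2,12,0,0],[0.15,0,0,-2,12,0,0],[0,0,0,0,0,0,0]]'
python3 g.py 61 0.6 240
```

```text
clock: 3.75
position: [0.6446, 0.0668, 0.2803]
ee_rot: [0.54, 0.839, 0.059, 0.037]
ft_force: [-0.5, 0.6, -0.9]
grip_width: 1.004
t 3.75 pos [0.6446 0.0668 0.2803] carrier [ 51.   14.8 280.3] F [-0.47  0.6  -0.89] grip 1.004
tool x,y,z in carrier [[-0.052, 0.999, 0.002], [0.989, 0.051, 0.14], [0.14, 0.009, -0.99]] q [-0.4   0.28  0.31  1.5  -0.14  1.24  0.35]
rotvec to straight down/aligned (tool axes) [ 0.14  -0.005  0.052]
shift tool mm [-14.8   3.5  41.2]
```

```bash
python3 -m creep '[[0.07,-0.005,0.026,-7,1,15,0],[0.07,0,0.026,-7,3,15,0],[0,0,0,0,0,40,0],[0,0,0,0,0,30,0],[0,0,0,0,0,0,0]]'
python3 g.py 61 0.6 165
python3 - <<'E'
from h import *
for n in("side","top"):
    p,d=camera(n); cv2.imwrite(f"pics/{n}1.png",p); np.savez(f"{n}1.npz",p=p,d=d)
E
```

```text
clock: 4.25
position: [0.6525, 0.0541, 0.1788]
ee_rot: [0.564, 0.826, 0.003, -0.001]
ft_force: [0.6, 0.4, 0.3]
grip_width: 0.999
t 4.25 pos [0.6525 0.0541 0.1788] carrier [5.380e+01 1.000e-01 1.788e+02] F [0.6  0.36 0.25] grip 0.999
tool x,y,z in carrier [[0.003, 1.0, 0.004], [1.0, -0.003, 0.004], [0.004, 0.004, -1.0]] q [-0.39  0.45  0.32  1.49 -0.15  1.22  0.33]
rotvec to straight down/aligned (tool axes) [ 0.004 -0.004 -0.003]
shift tool mm [ 0.4  7.1 13.8]
```

View pics/side1.png

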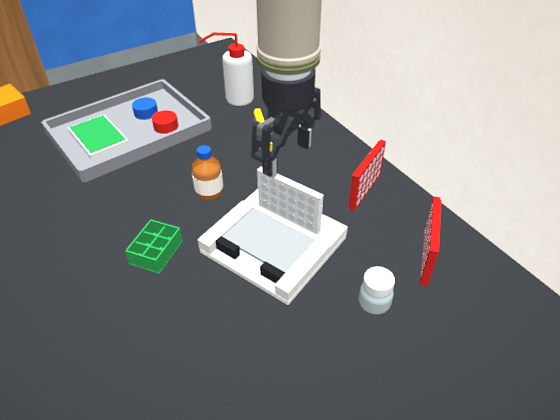

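```bash
python3 -m creep '[[0,0,0,0,7,10,0],[0,0,0,0,0,20,0],[0,0,0,0,0,20,0],[0,0,0,0,0,0,0],[0,0,0,0,0,0,150]]'
python3 g.py 61 0.6 126;python3 -m creep '[[0,0,0,0,0,0,150],[0,0,0,0,0,0,150],[0,0,0,0,0,0,150],[0,0,0,0,0,0,150]]'
python3 g.py 61 0.6 126
python3 - <<'E'
from h import *
p,d=camera("wrist"); cv2.imwrite(f"pics/w2.png",p)
p,d=camera("side"); cv2.imwrite(f"pics/s2.png",cv2.resize(p[80:310,190:380],None,fx=3,fy=2.6))
E
```

```text
clock: 4.85
position: [0.6626, 0.0582, 0.1354]
ee_rot: [0.563, 0.827, 0.007, 0.002]
ft_force: [0.4, -0.2, 0.2]
grip_width: 0.854
t 4.85 pos [0.6626 0.0582 0.1354] carrier [ 64.7   0.3 135.4] F [ 0.42 -0.21  0.23] grip 0.854
tool x,y,z in carrier [[-0.0, 1.0, 0.003], [1.0, 0.0, 0.014], [0.014, 0.003, -1.0]] q [-0.38  0.51  0.31  1.51 -0.17  1.14  0.34]
rotvec to straight down/aligned (tool axes) [ 0.014 -0.003  0.   ]
shift tool mm [ 0.3 -3.8  9.3]
clock: 5.25
position: [0.662, 0.0582, 0.1346]
ee_rot: [0.562, 0.827, 0.006, 0.002]
ft_force: [-0.4, -0.3, 1.1]
grip_width: 0.413
t 5.25 pos [0.662  0.0582 0.1346] carrier [ 64.1   0.4 134.6] F [-0.37 -0.27  1.08] grip 0.413
tool x,y,z in carrier [[-0.001, 1.0, 0.004], [1.0, 0.001, 0.013], [0.013, 0.004, -1.0]] q [-0.38  0.51  0.31  1.51 -0.17  1.14  0.34]
rotvec to straight down/aligned (tool axes) [ 0.013 -0.004  0.001]
shift tool mm [ 0.2 -3.2  8.6]
```

View pics/w2.png

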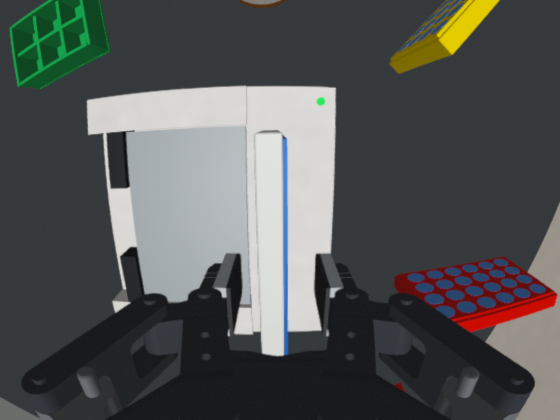

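View pics/s2.png

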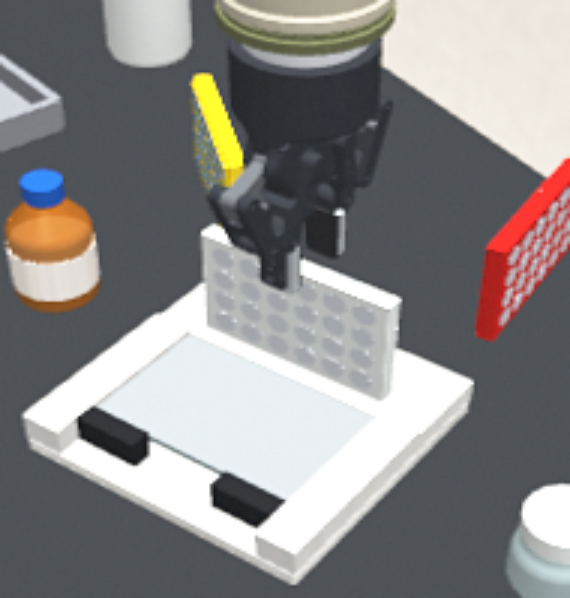

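```bash
python3 -m creep '[[0.013,-0.004,0,0,-3,8,150],[0,0,0,0,0,0,170],[0,0,0,0,0,0,185],[0,0,0,0,0,0,195]]' 20
python3 g.py 61 0.6 126
python3 - <<'E'
from h import *
p,d=camera("wrist"); cv2.imwrite(f"pics/w3.png",p)
E
```

```text
clock: 5.75
position: [0.6591, 0.0571, 0.126]
ee_rot: [0.562, 0.827, -0.0, -0.0]
ft_force: [0.2, 0.8, -0.5]
grip_width: 0.236
t 5.75 pos [0.6591 0.0571 0.126 ] carrier [ 61.    0.5 126. ] F [ 0.19  0.79 -0.5 ] grip 0.236
tool x,y,z in carrier [[-0.001, 1.0, -0.0], [1.0, 0.001, -0.001], [-0.001, -0.0, -1.0]] q [-0.39  0.52  0.31  1.52 -0.17  1.13  0.34]
rotvec to straight down/aligned (tool axes) [-0.001  0.     0.001]
shift tool mm [ 0.1 -0.   0. ]
```

View pics/w3.png

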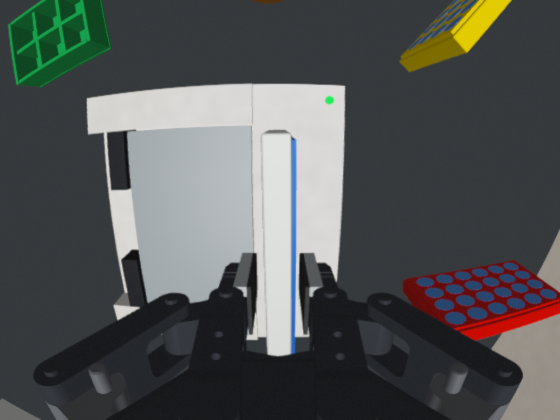

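```bash
python3 -m creep '[[0,0,0,0,0,0,205],[0,0,0,0,0,0,212],[0,0,0,0,0,0,220],[0,0,0,0,0,0,225],[0,0,0,0,0,0,225]]' 20
python3 g.py 61 0.6 126
```

```text
clock: 6.3
position: [0.6592, 0.0571, 0.1263]
ee_rot: [0.562, 0.827, -0.0, 0.0]
ft_force: [0.4, -0.6, 1.3]
grip_width: 0.157
t 6.3 pos [0.6592 0.0571 0.1263] carrier [ 61.1   0.4 126.3] F [ 0.37 -0.62  1.28] grip 0.157
tool x,y,z in carrier [[-0.001, 1.0, -0.0], [1.0, 0.001, -0.0], [-0.0, -0.0, -1.0]] q [-0.39  0.52  0.31  1.52 -0.17  1.13  0.34]
rotvec to straight down/aligned (tool axes) [-0.     0.     0.001]
shift tool mm [ 0.2 -0.1  0.3]
```

```bash
cat > piv.py <<'E'
from h import *
from scipy.spatial.transform import Rotation as Ro
RC=Ro.from_euler('z',np.radians(21.5));C=np.array([.6025,.0343,0])
o=get_obs();R=Ro.from_quat(o['ee_rot']);p=(RC.inv()).apply(o['position']-C)*1000
Rc=RC.inv()*R;M=Rc.as_matrix()
print('t',o['clock'],'F',np.round(o['ft_force'],1),'grip',round(o['grip_width'],3),'q',np.round(o['joint_pos'],2))
print('tcp',np.round(p,1),'alpha',round(np.arctan2(M[0,2],-M[2,2]),3),'tool x axis in carrier',np.round(M[:,0],3))
print('pivot',np.round(p+M@[0,-7,96],1),'free edge',np.round(p+M@[0,-7,10],1))
g=o['grip_width']*85
for zt in(25,19):print('front tip',zt,np.round(p+M@[0,-g/2,zt],1))
E
python3 -m creep '[[0,0,0,0,0,-3,225],[0,0,0,0,-4.5,0,225],[0,0,0,0,-4.5,0,225],[-0.1,0,0,0,-9.6,0,225],[-0.1,0,0,0,-9.6,0,225],[0,0,0,0,0,0,225]]'
python3 piv.py
```

```text
clock: 6.9
position: [0.6288, 0.0442, 0.1264]
ee_rot: [0.561, 0.822, 0.082, 0.055]
ft_force: [-0.1, -0.2, -1.6]
grip_width: 0.156
t 6.9 F [-0.1 -0.2 -1.6] grip 0.156 q [-0.37  0.33  0.3   1.78 -0.2   0.86  0.4 ]
tcp [ 28.1  -0.5 126.4] alpha 0.198 tool x axis in carrier [0.002 1.    0.001]
pivot [40.1 -0.4 30.9] free edge [ 23.2  -0.4 115.2]
front tip 25 [ 26.5  -0.4 100.6]
front tip 19 [ 25.3  -0.4 106.5]
```

```bash
python3 -m creep '[[0,0,0,0,5,-1,225],[-0.1,0,0,0,-9.6,0,225],[-0.1,0,0,0,-9.6,0,225],[0,0,0,0,0,0,225]]'
python3 piv.py
```

```text
clock: 7.3
position: [0.6175, 0.0403, 0.1235]
ee_rot: [0.552, 0.81, 0.163, 0.111]
ft_force: [-0.7, -1.0, -0.6]
grip_width: 0.16
t 7.3 F [-0.7 -1.  -0.6] grip 0.16 q [-0.32  0.22  0.26  1.97 -0.31  0.6   0.53]
tcp [1.610e+01 1.000e-01 1.235e+02] alpha 0.397 tool x axis in carrier [0.001 1.    0.001]
pivot [46.8  0.2 32.3] free edge [ 13.5   0.2 111.6]
front tip 25 [19.5  0.2 97.8]
front tip 19 [ 17.2   0.2 103.4]
```

```bash
python3 -m creep '[[-0.1,0,0,0,-9.6,0,225],[-0.1,0,0,0,-9.8,0,225],[0,0,0,0,0,0,225],[0,0,0,0,0,0,225]]'
python3 piv.py
python3 - <<'E'
from h import *
p,d=camera("side"); cv2.imwrite(f"pics/s4.png",cv2.resize(p[80:310,190:380],None,fx=3,fy=2.6))
E
```

```text
clock: 7.7
position: [0.6061, 0.0369, 0.1183]
ee_rot: [0.538, 0.792, 0.241, 0.161]
ft_force: [0.4, 0.3, -0.8]
grip_width: 0.159
t 7.7 F [ 0.4  0.3 -0.8] grip 0.159 q [-0.18  0.15  0.15  2.13 -0.63  0.37  0.87]
tcp [  4.3   1.1 118.3] alpha 0.588 tool x axis in carrier [-0.003  1.     0.003]
pivot [51.7  1.5 34.5] free edge [  4.    1.2 106.1]
front tip 25 [12.5  1.2 93.7]
front tip 19 [ 9.2  1.2 98.7]
```

View pics/s4.png

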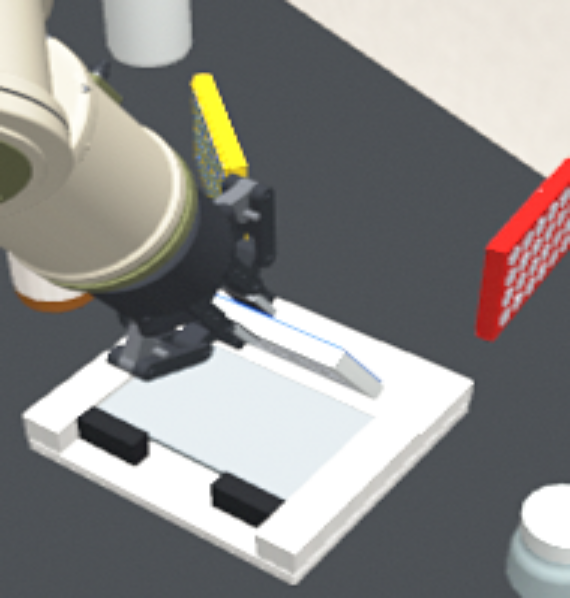

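```bash
python3 -m creep '[[0,0,0,-0.5,-4,0,225],[0,0,0,-0.5,-3.2,-0.3,225],[0,0,0,0,0,0,225],[0,0,0,0,0,0,225]]'
python3 piv.py
```

```text
clock: 8.15
position: [0.5997, 0.0336, 0.1139]
ee_rot: [0.538, 0.792, 0.241, 0.162]
ft_force: [0.6, -0.1, -1.7]
grip_width: 0.158
t 8.15 F [ 0.6 -0.1 -1.7] grip 0.158 q [-0.17  0.15  0.14  2.15 -0.65  0.36  0.91]
tcp [ -2.8   0.4 113.9] alpha 0.588 tool x axis in carrier [-0.003  1.     0.002]
pivot [44.6  0.7 30.2] free edge [ -3.1   0.4 101.7]
front tip 25 [ 5.5  0.5 89.4]
front tip 19 [ 2.1  0.4 94.4]
```

```bash
python3 -m creep '[[0,0,0,0,-0.5,0.8,225],[0,0,0,0,0,0,208],[0,0,0,0,1.5,0,200],[0,0,0,0,1.5,0.5,190],[0,0,0,0,0,0,190]]'
python3 piv.py
python3 - <<'E'
from h import *
p,d=camera("side"); cv2.imwrite(f"pics/s5.png",cv2.resize(p[80:310,190:380],None,fx=3,fy=2.6))
p,d=camera("wrist"); cv2.imwrite(f"pics/w5.png",p)
E
```

```text
clock: 8.65
position: [0.6025, 0.0346, 0.1143]
ee_rot: [0.538, 0.792, 0.241, 0.162]
ft_force: [-0.7, -0.8, -0.3]
grip_width: 0.259
t 8.65 F [-0.7 -0.8 -0.3] grip 0.259 q [-0.17  0.15  0.14  2.14 -0.65  0.36  0.9 ]
tcp [1.000e-01 3.000e-01 1.143e+02] alpha 0.589 tool x axis in carrier [-0.003  1.     0.002]
pivot [47.6  0.6 30.6] free edge [ -0.2   0.3 102.1]
front tip 25 [ 4.8  0.4 87.4]
front tip 19 [ 1.5  0.3 92.4]
```

View pics/s5.png

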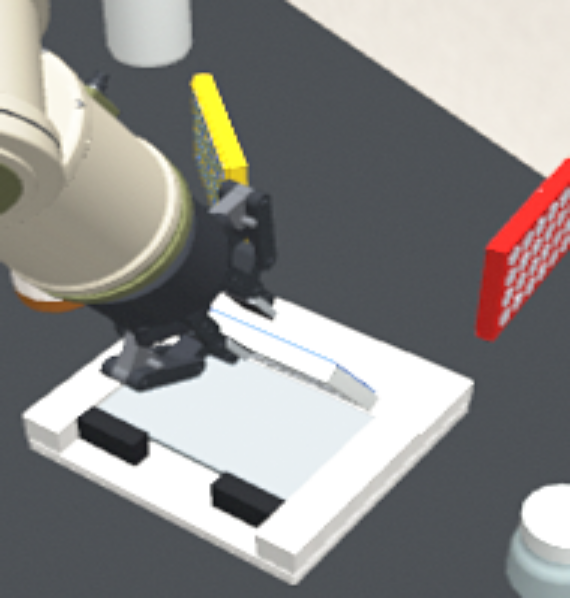

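View pics/w5.png

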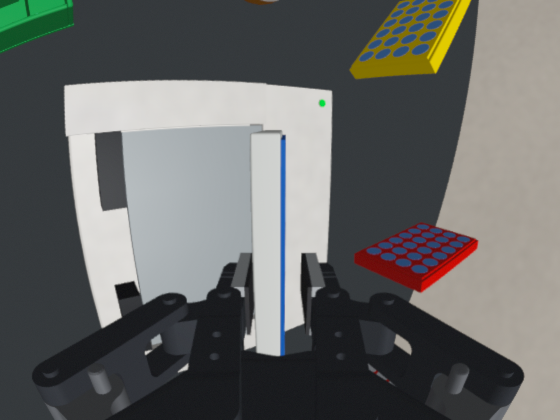

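```bash
python3 -m creep '[[0,0,0,0,1.5,0.5,178],[0,0,0,0,2,0.5,166],[0,0,0,0,2,0.5,154],[0,0,0,0,2,0.5,142],[0,0,0,0,2,0.5,130],[0,0,0,0,2,0.5,118],[0,0,0,0,2,0.5,110],[0,0,0,0,0,0,110]]'
python3 piv.py
python3 - <<'E'
from h import *
p,d=camera("side"); cv2.imwrite(f"pics/s6.png",cv2.resize(p[80:310,190:380],None,fx=3,fy=2.6))
p,d=camera("wrist"); cv2.imwrite(f"pics/w6.png",p)
E
```

```text
clock: 9.55
position: [0.6147, 0.0395, 0.1189]
ee_rot: [0.538, 0.792, 0.241, 0.162]
ft_force: [-0.1, 0.1, 0.0]
grip_width: 0.566
t 9.55 F [-0.1  0.1  0. ] grip 0.566 q [-0.18  0.17  0.15  2.11 -0.62  0.37  0.87]
tcp [ 13.2   0.3 118.9] alpha 0.589 tool x axis in carrier [-0.003  1.     0.002]
pivot [60.7  0.7 35.1] free edge [ 13.    0.4 106.7]
front tip 25 [ 7.1  0.4 84.7]
front tip 19 [ 3.8  0.4 89.7]
```

View pics/s6.png

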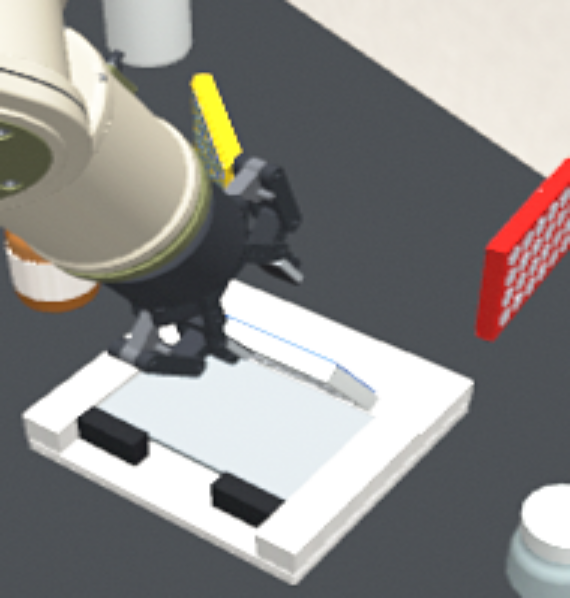

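View pics/w6.png

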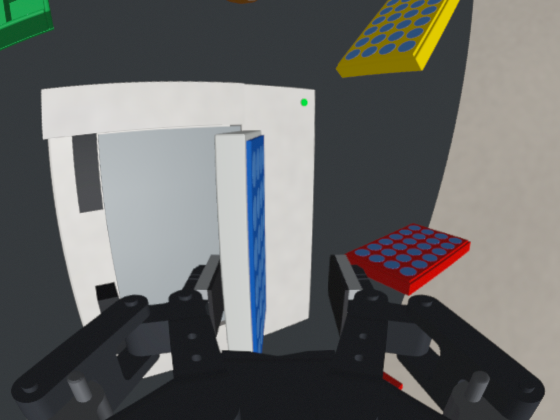

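Run:
```python
import numpy as np
al=.589;Y=np.array([np.cos(al),np.sin(al)]);Z=np.array([np.sin(al),-np.cos(al)])
T=np.radians([56.3,53,50,47,44,41,38,35,32,29,26,23,20,17,14,11,8,5,3])
E=np.c_[44.5-86*np.cos(T),30+86*np.sin(T)]
for k in range(len(T)-1):
    d=E[k+1]-E[k];print(round(np.degrees(T[k+1])),np.round(E[k+1],1),'tool y %.1f z %.1f'%(d@Y,d@Z))
```

```text
53 [-7.3 98.7] tool y -5.0 z 0.1
50 [-10.8  95.9] tool y -4.5 z 0.4
47 [-14.2  92.9] tool y -4.5 z 0.6
44 [-17.4  89.7] tool y -4.4 z 0.8
41 [-20.4  86.4] tool y -4.4 z 1.1
38 [-23.3  82.9] tool y -4.3 z 1.3
35 [-25.9  79.3] tool y -4.2 z 1.5
32 [-28.4  75.6] tool y -4.2 z 1.7
29 [-30.7  71.7] tool y -4.1 z 2.0
26 [-32.8  67.7] tool y -3.9 z 2.2
23 [-34.7  63.6] tool y -3.8 z 2.4
20 [-36.3  59.4] tool y -3.7 z 2.6
17 [-37.7  55.1] tool y -3.6 z 2.8
14 [-38.9  50.8] tool y -3.4 z 2.9
11 [-39.9  46.4] tool y -3.3 z 3.1
8 [-40.7  42. ] tool y -3.1 z 3.3
5 [-41.2  37.5] tool y -2.9 z 3.4
3 [-41.4  34.5] tool y -1.8 z 2.4
```

```bash
python3 -m creep '[[0,0,0,0,-2.5,0,110],[0,0,0,0,-2.5,0,110],[0,0,0,0,-4.5,0.4,110],[0,0,0,0,-4.5,0.6,110],[0,0,0,0,-4.4,0.8,110],[0,0,0,0,0,0,110]]'
python3 piv.py
python3 - <<'E'
from h import *
p,d=camera("side"); cv2.imwrite(f"pics/s7.png",cv2.resize(p[80:310,190:380],None,fx=3,fy=2.6))
p,d=camera("wrist"); cv2.imwrite(f"pics/w7.png",p)
E
```

```text
clock: 10.25
position: [0.6003, 0.0338, 0.1063]
ee_rot: [0.538, 0.792, 0.24, 0.161]
ft_force: [-0.1, 0.6, 0.3]
grip_width: 0.567
t 10.25 F [-0.1  0.6  0.3] grip 0.567 q [-0.16  0.16  0.13  2.15 -0.68  0.34  0.93]
tcp [ -2.2   0.3 106.3] alpha 0.587 tool x axis in carrier [-0.003  1.     0.003]
pivot [45.2  0.7 22.5] free edge [-2.5  0.3 94.1]
front tip 25 [-8.4  0.4 72.1]
front tip 19 [-11.7   0.4  77.1]
```

View pics/s7.png

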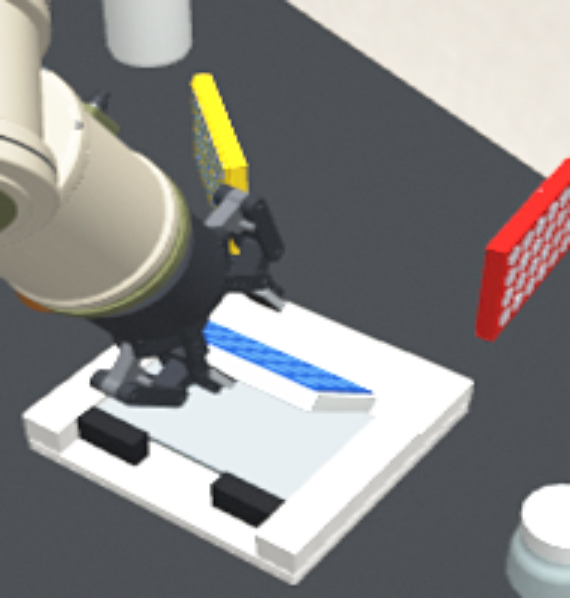

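View pics/w7.png

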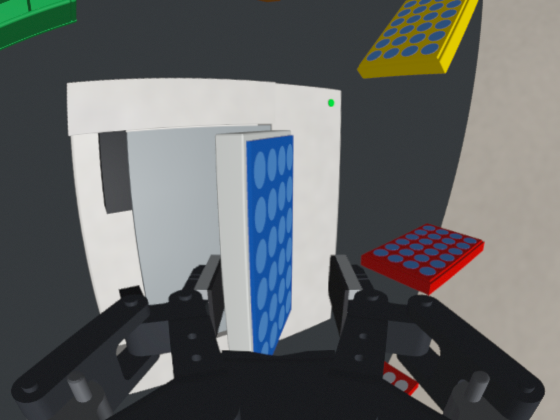

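```bash
python3 -m creep '[[0,0,0,0,-4.4,0.6,110],[0,0,0,0,-4.3,0.8,110],[0,0,0,0,-4.2,1,110],[0,0,0,0,-4.2,1.2,110],[0,0,0,0,-4.1,1.5,110],[0,0,0,0,0,0,110]]'
python3 piv.py
python3 - <<'E'
from h import *
p,d=camera("side"); cv2.imwrite(f"pics/s8.png",cv2.resize(p[80:310,190:380],None,fx=3,fy=2.6))
p,d=camera("wrist"); cv2.imwrite(f"pics/w8.png",p)
E
```

```text
clock: 10.95
position: [0.5867, 0.0284, 0.0902]
ee_rot: [0.538, 0.792, 0.24, 0.162]
ft_force: [-0.6, -0.9, -0.6]
grip_width: 0.566
t 10.95 F [-0.6 -0.9 -0.6] grip 0.566 q [-0.11  0.17  0.1   2.19 -0.76  0.31  1.03]
tcp [-16.9   0.3  90.2] alpha 0.587 tool x axis in carrier [-0.003  1.     0.003]
pivot [30.5  0.6  6.5] free edge [-17.2   0.3  78. ]
front tip 25 [-23.1   0.4  56.1]
front tip 19 [-26.4   0.3  61.1]
```

View pics/s8.png

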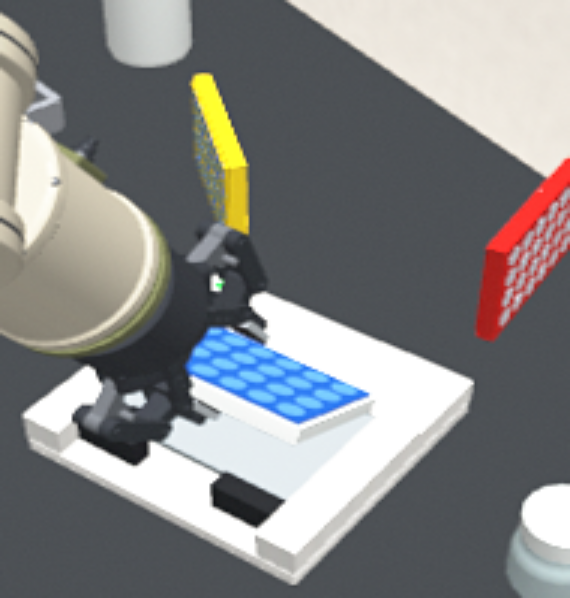

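View pics/w8.png

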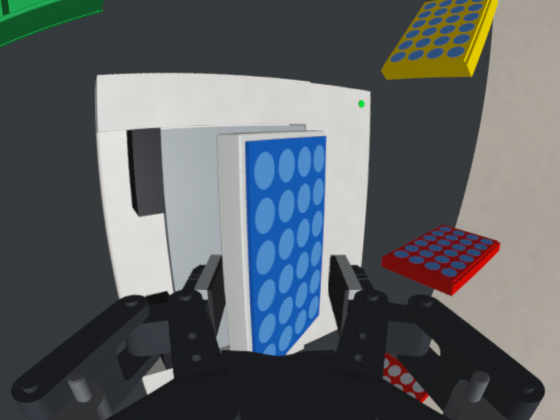

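```bash
python3 -m creep '[[0,0,0,0,-3.9,1.2,110],[0,0,0,0,-3.8,1.4,110],[0,0,0,0,-3.7,1.6,110],[0,0,0,0,-3.6,1.8,110],[0,0,0,0,-3.4,1.9,110],[0,0,0,0,0,0,110]]'
python3 piv.py
python3 - <<'E'
from h import *
p,d=camera("side"); cv2.imwrite(f"pics/s9.png",cv2.resize(p[80:310,190:380],None,fx=3,fy=2.6))
p,d=camera("wrist"); cv2.imwrite(f"pics/w9.png",p)
E
```

```text
clock: 11.65
position: [0.5766, 0.0244, 0.0735]
ee_rot: [0.538, 0.792, 0.24, 0.162]
ft_force: [-1.2, 0.2, -1.0]
grip_width: 0.566
t 11.65 F [-1.2  0.2 -1. ] grip 0.566 q [-0.06  0.18  0.06  2.22 -0.86  0.28  1.15]
tcp [-27.7   0.3  73.5] alpha 0.587 tool x axis in carrier [-0.003  1.     0.003]
pivot [ 19.7   0.7 -10.3] free edge [-28.    0.3  61.3]
front tip 25 [-33.9   0.4  39.3]
front tip 19 [-37.2   0.4  44.3]
```

View pics/s9.png

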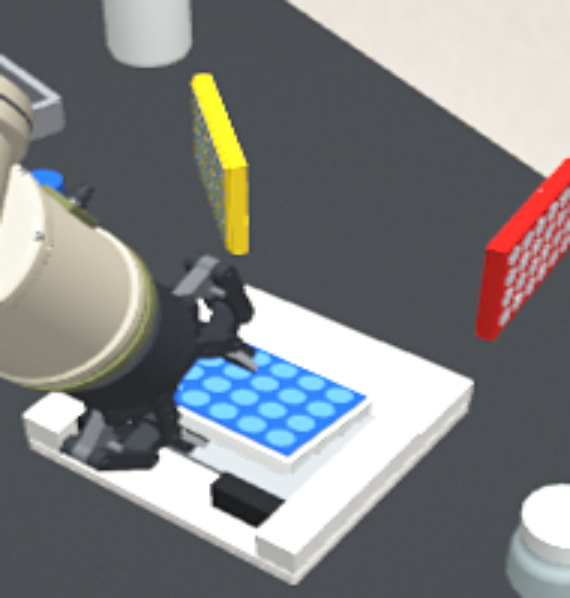

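View pics/w9.png

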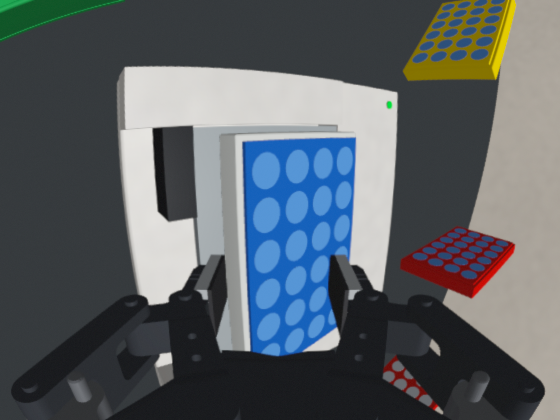

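```bash
cat > bl.py <<'E'
from h import *
import sys
from scipy.spatial.transform import Rotation as Ro
RC=Ro.from_euler('z',np.radians(21.5));C=np.array([.6025,.0343,0])
for n in sys.argv[2:]:
    p,d=camera(n);cv2.imwrite(f'pics/{n}{sys.argv[1]}.png',p)
    P=RC.inv().apply((pts(n,d)-C).reshape(-1,3)).reshape(420,560,3)*1000
    q=p.astype(int);m=(q[...,0]>q[...,2]+40)&(q[...,0]>120)&(d>0)&(abs(P[...,0])<120)&(abs(P[...,1])<80)&(P[...,2]>25)
    X=P[m];c=X.mean(0);V=np.linalg.svd(X-c,full_matrices=False)[2][2];V*=np.sign(V[2])
    print(n,len(X),'normal',np.round(V,3),'x',np.percentile(X[:,0],[1,99]).round(1),'y',np.percentile(X[:,1],[1,99]).round(1),'z',np.percentile(X[:,2],[1,50,99]).round(1))
    r=X[X[:,0]>np.percentile(X[:,0],90)];print('  rear strip mean z',r[:,2].mean().round(1))
    rr=cv2.minAreaRect(X[:,:2].astype(np.float32));print('  rect',np.round(rr[0],1),np.round(rr[1],1),round(rr[2],1))
E
python3 bl.py 9b top side
```

```text
top 1558 normal [0.341 0.017 0.94 ] x [-31.3  46.3] y [-58.8  61.1] z [ 42.3  51.9 133.4]
  rear strip mean z 45.3
  rect [4.4 1.2] [ 86.9 121.6] 0.4
side 1498 normal [ 0.304 -0.005  0.953] x [-49.9  44.2] y [-60.4  28. ] z [ 44.9  54.2 120.2]
  rear strip mean z 46.4
  rect [-14.3 -15.1] [120.3  94.9] 1.5
```

```bash
python3 -m creep '[[0,0,0,0,-3.3,1.9,110],[0,0,0,0,-3.1,2,110],[0,0,0,0,-2.9,2,110],[0,0,0,0,0,0,110]]'
python3 piv.py; python3 bl.py 10 side top
python3 - <<'E'
import cv2
p=cv2.imread('pics/side10.png'); cv2.imwrite(f"pics/s10.png",cv2.resize(p[150:310,190:360],None,fx=4,fy=3.6))
E
```

```text
clock: 12.25
position: [0.573, 0.0229, 0.064]
ee_rot: [0.538, 0.792, 0.241, 0.162]
ft_force: [0.3, 0.2, 2.3]
grip_width: 0.571
t 12.25 F [0.3 0.2 2.3] grip 0.571 q [-0.03  0.2   0.03  2.23 -0.93  0.26  1.22]
tcp [-31.6   0.2  64. ] alpha 0.589 tool x axis in carrier [-0.003  1.     0.003]
pivot [ 15.9   0.6 -19.8] free edge [-31.9   0.3  51.8]
front tip 25 [-37.9   0.3  29.7]
front tip 19 [-41.3   0.3  34.7]
side 1790 normal [ 0.138 -0.022  0.99 ] x [-54.7  41.6] y [-60.1  28.6] z [ 41.9  44.5 109.5]
  rear strip mean z 44.9
  rect [-18.4  -1.3] [119.5 123.1] 89.9
top 1623 normal [0.136 0.019 0.991] x [-35.2  43.3] y [-58.6  61.1] z [ 38.6  44.3 123.9]
  rear strip mean z 44.3
  rect [-0.2  1.2] [ 88.9 122. ] 0.2
```

View pics/s10.png

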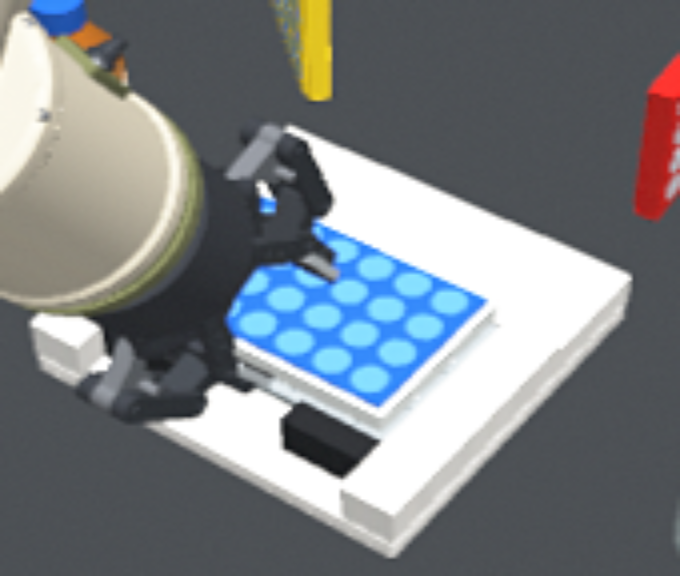

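```bash
sed -i 's/&(P\[...,2\]>25)/\&(P[...,2]>25)\&(P[...,2]<58)/' bl.py; python3 bl.py 11 top
python3 - <<'E'
from h import *
p,d=camera("wrist"); cv2.imwrite(f"pics/w11.png",p)
E
```

```text
top 1580 normal [-0.015 -0.002  1.   ] x [-34.8  43.1] y [-58.6  61.2] z [38.7 44.1 49.3]
  rear strip mean z 44.4
  rect [4.2 1.2] [ 80.3 122. ] 0.3
```

View pics/w11.png

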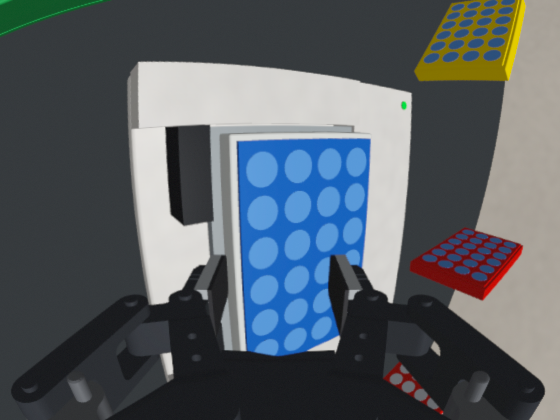

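```bash
python3 -m creep '[[0,0,0,0,0,-10,110],[0,0,0,0,0,-20,110],[0,0,0,0,0,-35,110],[0,0,0,0,0,-40,110],[0.1,0,0,0,15,-20,110],[0.15,0,0,0,15,0,140],[0.15,0,0,0,15,0,180],[0.15,0,0,0,15,0,230]]'
python3 g.py 85 0 120; python3 bl.py 12 top side
```

```text
clock: 13.25
position: [0.5603, 0.0173, 0.1922]
ee_rot: [0.562, 0.827, 0.018, 0.011]
ft_force: [0.7, 0.5, 0.6]
grip_width: 0.139
t 13.25 pos [0.5603 0.0173 0.1922] carrier [-45.5  -0.4 192.2] F [0.72 0.46 0.6 ] grip 0.139
tool x,y,z in carrier [[-0.003, 1.0, 0.001], [0.999, 0.003, 0.042], [0.042, 0.001, -0.999]] q [-0.12  0.21  0.01  1.75 -0.02  1.14  0.28]
rotvec to straight down/aligned (tool axes) [ 0.042 -0.001  0.003]
shift tool mm [ -0.  127.3  77.7]
top 520 normal [-0.017  0.006  1.   ] x [-35.5  42.7] y [22.3 61.7] z [38.2 44.2 49.6]
  rear strip mean z 44.5
  rect [ 3.7 40.9] [42.4 80.6] 89.9
side 2489 normal [-0.013  0.002  1.   ] x [-37.   41.8] y [-59.6  60. ] z [41.9 44.5 47. ]
  rear strip mean z 44.9
  rect [1.9 1. ] [ 82.5 124.8] 0.0
```

```bash
python3 -m creep '[[0.042,0,0,0,30,0,255],[0,0,0,0,40,0,255],[0,0,0,0,40,0,255],[0,0,0,0,18,20,255],[0,0,0,0,0,40,255],[0,0,0,0,0,20,255],[0,0,0,0,0,0,255]]'
python3 g.py 85 1 59; python3 bl.py 13 side
```

```text
clock: 14.05
position: [0.6759, 0.0652, 0.1076]
ee_rot: [0.561, 0.828, 0.0, -0.003]
ft_force: [-1.1, 0.5, -0.1]
grip_width: 0.003
t 14.05 pos [0.6759 0.0652 0.1076] carrier [ 79.6   1.8 107.6] F [-1.1   0.53 -0.14] grip 0.003
tool x,y,z in carrier [[-0.004, 1.0, 0.005], [1.0, 0.004, -0.003], [-0.003, 0.005, -1.0]] q [-0.17  0.56  0.01  1.46 -0.01  1.12  0.22]
rotvec to straight down/aligned (tool axes) [-0.003 -0.005  0.004]
shift tool mm [-1.1  5.5 48.6]
side 2486 normal [-0.013  0.002  1.   ] x [-37.1  41.7] y [-59.6  60.3] z [41.7 44.4 46.9]
  rear strip mean z 44.8
  rect [2.3 1.3] [126.   82.3] 89.9
```

```bash
python3 -m creep '[[0,0,0.004,-1,4,15,255],[0,0,0,0,0,18,255],[0,0,0,0,0,12,255],[0,0,0,0,0,0,255]]'
python3 g.py 70 1 59
python3 - <<'E'
from h import *
p,d=camera("wrist"); cv2.imwrite(f"pics/w14.png",p)
p,d=camera("side"); cv2.imwrite(f"pics/s14.png",cv2.resize(p[150:310,190:360],None,fx=4,fy=3.6))
E
```

```text
clock: 14.5
position: [0.6817, 0.0663, 0.0652]
ee_rot: [0.563, 0.827, 0.002, -0.001]
ft_force: [0.1, 0.2, -1.4]
grip_width: 0.003
t 14.5 pos [0.6817 0.0663 0.0652] carrier [85.4  0.8 65.2] F [ 0.13  0.16 -1.43] grip 0.003
tool x,y,z in carrier [[-0.0, 1.0, 0.004], [1.0, 0.0, 0.001], [0.001, 0.004, -1.0]] q [-0.17  0.61  0.01  1.48 -0.01  1.05  0.22]
rotvec to straight down/aligned (tool axes) [ 0.001 -0.004  0.   ]
shift tool mm [  0.2 -15.4   6.2]
```

View pics/w14.png

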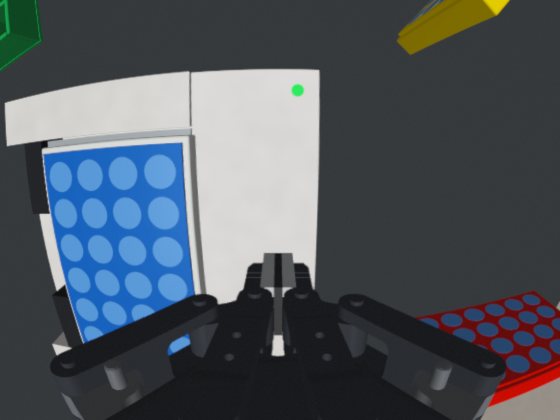

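View pics/s14.png

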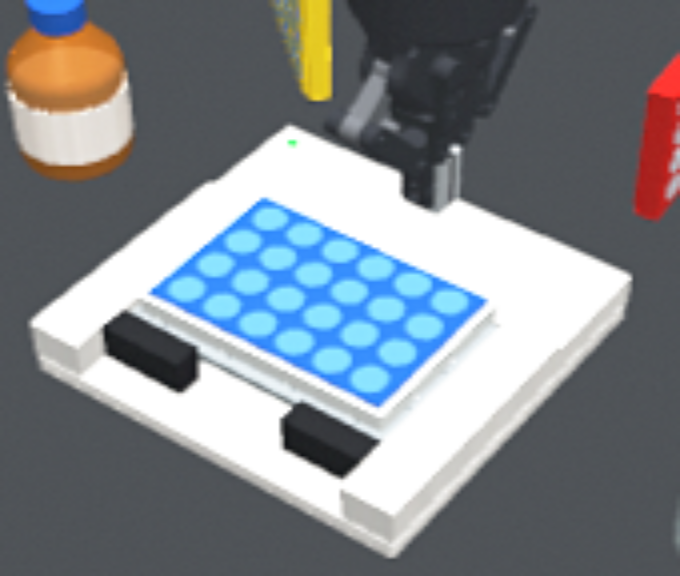

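```bash
python3 -m creep '[[0,-0.004,0,0,-5,3,255],[0,0,0,0,-8,3,255],[0,0,0,0,-6,0,255],[0,0,0,0,0,0,255],[0,0,0,0,0,0,255]]'
python3 g.py 60 1 59; python3 bl.py 15 side top
```

```text
clock: 15.1
position: [0.6648, 0.0593, 0.061]
ee_rot: [0.563, 0.827, 0.001, 0.001]
ft_force: [0.2, 0.5, 0.4]
grip_width: -0.002
t 15.1 pos [0.6648 0.0593 0.061 ] carrier [67.1  0.4 61. ] F [0.15 0.46 0.43] grip -0.002
tool x,y,z in carrier [[-0.0, 1.0, -0.0], [1.0, 0.0, 0.004], [0.004, -0.0, -1.0]] q [-0.16  0.58  0.01  1.54 -0.01  1.02  0.22]
rotvec to straight down/aligned (tool axes) [0.004 0.    0.   ]
shift tool mm [ 0.6 -7.1  1.9]
side 2490 normal [-0.013  0.001  1.   ] x [-37.3  41.8] y [-59.7  60.3] z [41.9 44.5 47.1]
  rear strip mean z 44.9
  rect [2.8 2. ] [ 83. 126.] 0.3bl.py:9: RuntimeWarning: Mean of empty slice.
  X=P[m];c=X.mean(0);V=np.linalg.svd(X-c,full_matrices=False)[2][2];V*=np.sign(V[2])
  ret = um.true_divide(
Traceback (most recent call last):
  File "bl.py", line 9, in <module>
    X=P[m];c=X.mean(0);V=np.linalg.svd(X-c,full_matrices=False)[2][2];V*=np.sign(V[2])
                         ~~~~~~~~~~~~~~~~~~~~~~~~~~~~~~~~~~~~~~~~~^^^
IndexError: index 2 is out of bounds for axis 0 with size 0
```

Creep forward with checks.

```bash
python3 -m creep '[[0,0,0,0,-3,1,255],[0,0,0,0,-2,0,255],[0,0,0,0,-2,0,255],[0,0,0,0,0,0,255]]'
python3 g.py 56 1 59; python3 bl.py 16 side;  python3 -m creep '[[0,0,0,0,-1,0,255],[0,0,0,0,-1,0,255],[0,0,0,0,-1,0,255],[0,0,0,0,0,0,255]]'
python3 g.py 56 1 59; python3 bl.py 17 side
```

```text
clock: 15.6
position: [0.658, 0.0567, 0.0595]
ee_rot: [0.563, 0.827, 0.001, 0.001]
ft_force: [-0.1, -0.6, -0.8]
grip_width: 0.0
t 15.6 pos [0.658  0.0567 0.0595] carrier [59.9  0.5 59.5] F [-0.14 -0.56 -0.81] grip 0.0
tool x,y,z in carrier [[-0.0, 1.0, -0.0], [1.0, 0.0, 0.003], [0.003, -0.0, -1.0]] q [-0.16  0.57  0.01  1.56 -0.01  1.01  0.22]
rotvec to straight down/aligned (tool axes) [0.003 0.    0.   ]
shift tool mm [ 0.5 -3.9  0.5]
side 2490 normal [-0.013  0.001  1.   ] x [-37.1  41.8] y [-59.6  60.2] z [41.8 44.5 47. ]
  rear strip mean z 45.0
  rect [2.3 1. ] [ 82.8 124.2] 0.2
clock: 16.05
position: [0.6554, 0.0558, 0.0596]
ee_rot: [0.563, 0.827, 0.001, 0.001]
ft_force: [0.4, -0.6, 0.4]
grip_width: -0.003
t 16.05 pos [0.6554 0.0558 0.0596] carrier [57.1  0.6 59.6] F [ 0.43 -0.58  0.35] grip -0.003
tool x,y,z in carrier [[-0.0, 1.0, -0.0], [1.0, 0.0, 0.003], [0.003, -0.0, -1.0]] q [-0.16  0.56  0.01  1.57 -0.01  1.01  0.23]
rotvec to straight down/aligned (tool axes) [0.003 0.    0.   ]
shift tool mm [ 0.4 -1.1  0.6]
side 2504 normal [-0.011  0.001  1.   ] x [-39.7  39.6] y [-59.4  60.1] z [41.8 44.4 47.1]
  rear strip mean z 44.8
  rect [0.3 0.9] [ 83.2 124.3] 0.5
```

```bash
python3 -m creep '[[0,0,0,0,-1,0,255],[0,0,0,0,-0.5,0,255],[0,0,0,0,0,0,255]]'
python3 g.py 56 1 59; python3 bl.py 18 side;  python3 -m creep '[[0,0,0,0,-0.5,0,255],[0,0,0,0,-0.5,0,255],[0,0,0,0,0,0,255]]'
python3 g.py 56 1 59; python3 bl.py 19 side
```

```text
clock: 16.4
position: [0.654, 0.0552, 0.0596]
ee_rot: [0.563, 0.827, 0.001, 0.001]
ft_force: [0.5, 0.6, 0.1]
grip_width: -0.001
t 16.4 pos [0.654  0.0552 0.0596] carrier [55.6  0.5 59.6] F [0.52 0.55 0.08] grip -0.001
tool x,y,z in carrier [[-0.0, 1.0, -0.0], [1.0, 0.0, 0.003], [0.003, -0.0, -1.0]] q [-0.16  0.56  0.01  1.57 -0.01  1.01  0.23]
rotvec to straight down/aligned (tool axes) [0.003 0.    0.   ]
shift tool mm [0.5 0.4 0.6]
side 2489 normal [0.001 0.002 1.   ] x [-40.5  38.6] y [-59.5  60.2] z [41.3 43.8 46.4]
  rear strip mean z 43.8
  rect [-0.5  0.7] [125.7  82.2] 89.9
clock: 16.75
position: [0.6531, 0.0549, 0.0596]
ee_rot: [0.563, 0.827, 0.001, 0.001]
ft_force: [0.3, 0.1, 0.3]
grip_width: 0.002
t 16.75 pos [0.6531 0.0549 0.0596] carrier [54.6  0.6 59.6] F [0.28 0.14 0.25] grip 0.002
tool x,y,z in carrier [[-0.0, 1.0, -0.0], [1.0, 0.0, 0.003], [0.003, -0.0, -1.0]] q [-0.16  0.56  0.01  1.57 -0.01  1.01  0.23]
rotvec to straight down/aligned (tool axes) [0.003 0.    0.   ]
shift tool mm [0.4 1.4 0.6]
side 2490 normal [0.001 0.001 1.   ] x [-41.3  37.6] y [-59.5  59.9] z [41.3 43.8 46.3]
  rear strip mean z 43.6
  rect [-1.6  1.5] [ 82.1 125.2] 0.5
```

```bash
python3 -m creep '[[0,0,0,0,-0.5,0,255],[0,0,0,0,-0.5,0,255],[0,0,0,0,0,0,255]]'
python3 g.py 56 1 59; python3 bl.py 20 side
```

```text
clock: 17.1
position: [0.6522, 0.0545, 0.0596]
ee_rot: [0.563, 0.827, 0.001, 0.001]
ft_force: [0.8, 0.4, -0.1]
grip_width: 0.001
t 17.1 pos [0.6522 0.0545 0.0596] carrier [53.6  0.6 59.6] F [ 0.8   0.42 -0.11] grip 0.001
tool x,y,z in carrier [[-0.0, 1.0, -0.0], [1.0, 0.0, 0.003], [0.003, -0.0, -1.0]] q [-0.16  0.56  0.01  1.58 -0.01  1.01  0.23]
rotvec to straight down/aligned (tool axes) [0.003 0.    0.   ]
shift tool mm [0.4 2.4 0.6]
side 2487 normal [0.002 0.002 1.   ] x [-42.5  36.5] y [-59.6  60.3] z [41.3 43.8 46.3]
  rear strip mean z 43.6
  rect [-2.4  1.8] [ 82.7 125.3] 0.0
```

```bash
python3 -m creep '[[0,0,0,0,-0.5,0,255],[0,0,0,0,0,0,255]]';python3 -m creep '[[0,0,0,0,-0.5,0,255],[0,0,0,0,0,0,255]]'
python3 g.py 56 1 59; python3 bl.py 21 side
```

```text
clock: 17.35
position: [0.6517, 0.0543, 0.0596]
ee_rot: [0.563, 0.827, 0.001, 0.001]
ft_force: [1.2, 0.8, -0.8]
grip_width: 0.002
clock: 17.55
position: [0.6514, 0.0541, 0.0596]
ee_rot: [0.563, 0.827, 0.001, 0.001]
ft_force: [2.0, 0.5, -0.7]
grip_width: 0.004
t 17.55 pos [0.6514 0.0541 0.0596] carrier [52.7  0.5 59.6] F [ 1.99  0.45 -0.71] grip 0.004
tool x,y,z in carrier [[-0.0, 1.0, -0.0], [1.0, 0.0, 0.003], [0.003, -0.0, -1.0]] q [-0.16  0.56  0.01  1.58 -0.01  1.    0.23]
rotvec to straight down/aligned (tool axes) [0.003 0.    0.   ]
shift tool mm [0.5 3.3 0.6]
side 2500 normal [0.002 0.003 1.   ] x [-43.3  35.8] y [-59.7  60.3] z [41.2 43.8 46.2]
  rear strip mean z 43.6
  rect [-3.6  1.1] [126.6  82.1] 89.6
```

```bash
python3 -m creep '[[0,0,0,0,-0.6,0,255],[0,0,0,0,0,0,255],[0,0,0,0,0,0,255]]'
python3 g.py 56 1 59; python3 bl.py 22 side
python3 - <<'E'
import cv2
p=cv2.imread('pics/side22.png'); cv2.imwrite(f"pics/s22.png",cv2.resize(p[150:310,190:360],None,fx=4,fy=3.6))
E
```

```text
clock: 17.9
position: [0.6511, 0.054, 0.0598]
ee_rot: [0.563, 0.827, 0.002, 0.001]
ft_force: [3.3, 0.3, -0.0]
grip_width: -0.005
t 17.9 pos [0.6511 0.054  0.0598] carrier [52.5  0.5 59.8] F [ 3.29  0.34 -0.  ] grip -0.005
tool x,y,z in carrier [[-0.0, 1.0, -0.0], [1.0, 0.0, 0.004], [0.004, -0.0, -1.0]] q [-0.16  0.55  0.01  1.58 -0.01  1.    0.23]
rotvec to straight down/aligned (tool axes) [0.004 0.    0.   ]
shift tool mm [0.5 3.5 0.8]
side 2503 normal [-0.001  0.002  1.   ] x [-43.2  35.4] y [-59.6  60. ] z [41.4 43.9 46.4]
  rear strip mean z 44.0
  rect [-3.8  1. ] [ 83.2 124.4] 0.2
```

View pics/s22.png

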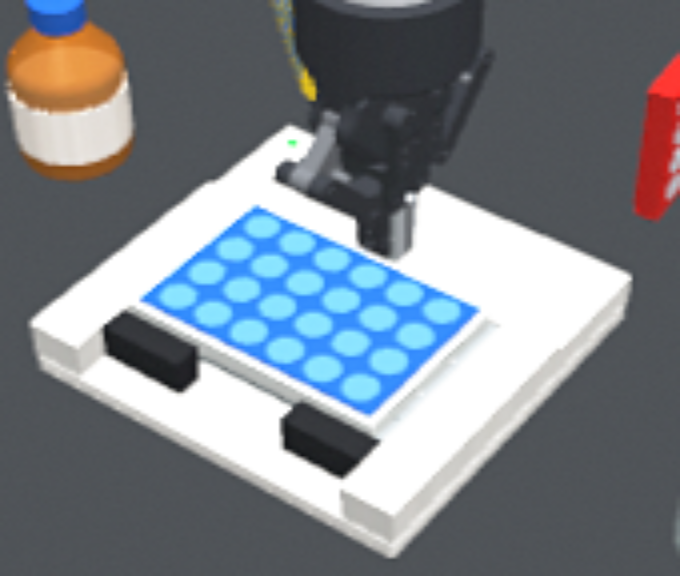

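```bash
python3 -m creep '[[0,0,0,0,5,0,255],[0,0,0,0,4,-10,255],[0,0,0,0,0,-30,255],[0,0,0,0,-10,0,255],[0,0,0,0,-28,0,255],[0,0,0,0,-27,0,255],[0,0,0,0,0,0,255]]'
python3 g.py -3 1 75; python3 bl.py 23 side
```

```text
clock: 18.65
position: [0.5959, 0.0315, 0.0995]
ee_rot: [0.563, 0.826, 0.0, 0.0]
ft_force: [0.2, 0.1, 0.1]
grip_width: -0.001
t 18.65 pos [0.5959 0.0315 0.0995] carrier [-7.2 -0.2 99.5] F [0.21 0.11 0.05] grip -0.001
tool x,y,z in carrier [[0.001, 1.0, -0.0], [1.0, -0.001, 0.001], [0.001, -0.0, -1.0]] q [-0.14  0.4   0.01  1.71 -0.    1.03  0.25]
rotvec to straight down/aligned (tool axes) [ 0.001  0.    -0.001]
shift tool mm [ 1.2  4.2 24.5]
side 2252 normal [0.001 0.002 1.   ] x [-43.4  35.2] y [-59.9  60.3] z [41.3 43.9 46.3]
  rear strip mean z 43.8
  rect [-4.   1.1] [ 81.8 126.7] 0.2
```

```bash
python3 -m creep '[[0,0,0,1,4,10,255],[0,0,0,0,0,10,255],[0,0,0,0,0,5,255],[0,0,0,0,0,3,255],[0,0,0,0,0,1.5,255],[0,0,0,0,0,0,255]]'
python3 g.py -3 1 59;python3 -m creep '[[0,0,0,0,0,1.5,255],[0,0,0,0,0,1.5,255],[0,0,0,0,0,0,255]]'
python3 g.py -3 1 59
```

```text
clock: 19.3
position: [0.602, 0.0357, 0.0696]
ee_rot: [0.563, 0.827, 0.001, 0.001]
ft_force: [-0.7, 0.4, -0.5]
grip_width: -0.005
t 19.3 pos [0.602  0.0357 0.0696] carrier [ 0.   1.5 69.6] F [-0.71  0.41 -0.52] grip -0.005
tool x,y,z in carrier [[-0.0, 1.0, -0.0], [1.0, 0.0, 0.003], [0.003, -0.0, -1.0]] q [-0.14  0.45  0.01  1.72 -0.    0.97  0.24]
rotvec to straight down/aligned (tool axes) [0.003 0.    0.   ]
shift tool mm [-0.5 -3.1 10.6]
clock: 19.6
position: [0.6023, 0.0358, 0.0672]
ee_rot: [0.563, 0.827, 0.001, 0.001]
ft_force: [0.1, 0.3, 1.2]
grip_width: 0.0
t 19.6 pos [0.6023 0.0358 0.0672] carrier [ 0.3  1.4 67.2] F [0.11 0.28 1.24] grip 0.0
tool x,y,z in carrier [[-0.0, 1.0, -0.0], [1.0, 0.0, 0.004], [0.004, -0.0, -1.0]] q [-0.14  0.45  0.01  1.72 -0.    0.97  0.24]
rotvec to straight down/aligned (tool axes) [0.004 0.    0.   ]
shift tool mm [-0.4 -3.3  8.1]
```

```bash
python3 -m creep '[[0,0,0,0,0,1,255],[0,0,0,0,0,1,255],[0,0,0,0,0,0,255]]'
python3 -m creep '[[0,0,0,0,0,1,255],[0,0,0,0,0,1,255],[0,0,0,0,0,0,255]]'
python3 g.py -3 1 59; python3 bl.py 24 side
```

```text
clock: 19.9
position: [0.6022, 0.0358, 0.0652]
ee_rot: [0.563, 0.827, 0.001, 0.001]
ft_force: [0.3, -0.3, 3.6]
grip_width: -0.0
clock: 20.2
position: [0.6023, 0.0357, 0.0631]
ee_rot: [0.563, 0.827, 0.001, 0.001]
ft_force: [0.5, 0.4, 4.0]
grip_width: -0.003
t 20.2 pos [0.6023 0.0357 0.0631] carrier [ 0.3  1.4 63.1] F [0.47 0.41 4.03] grip -0.003
tool x,y,z in carrier [[-0.0, 1.0, -0.0], [1.0, 0.0, 0.004], [0.004, -0.0, -1.0]] q [-0.14  0.46  0.01  1.72 -0.    0.96  0.24]
rotvec to straight down/aligned (tool axes) [0.004 0.    0.   ]
shift tool mm [-0.4 -3.3  4.1]
side 1959 normal [-0.003  0.     1.   ] x [-43.1  35.4] y [-59.9  60. ] z [36.5 39.  44.4]
  rear strip mean z 39.0
  rect [-3.4  1.3] [ 82.5 124.9] 0.3
```

Sinking level (z 39, ~5 mm). Continue to the stop.

```bash
python3 -m creep '[[0,0,0,0,0,1,255],[0,0,0,0,0,1,255],[0,0,0,0,0,0,255]]'
python3 -m creep '[[0,0,0,0,0,1,255],[0,0,0,0,0,1,255],[0,0,0,0,0,0,255]]'
python3 g.py -3 1 59; python3 bl.py 25 side
```

```text
clock: 20.55
position: [0.6022, 0.0358, 0.061]
ee_rot: [0.563, 0.827, 0.001, 0.001]
ft_force: [1.1, -0.1, 2.9]
grip_width: 0.004
clock: 20.85
position: [0.6022, 0.0357, 0.0591]
ee_rot: [0.563, 0.827, 0.001, 0.001]
ft_force: [0.1, -1.0, 5.5]
grip_width: 0.001
t 20.85 pos [0.6022 0.0357 0.0591] carrier [ 0.3  1.4 59.1] F [ 0.1  -0.97  5.53] grip 0.001
tool x,y,z in carrier [[-0.0, 1.0, -0.0], [1.0, 0.0, 0.004], [0.004, -0.0, -1.0]] q [-0.14  0.46  0.01  1.72 -0.    0.95  0.24]
rotvec to straight down/aligned (tool axes) [0.004 0.    0.   ]
shift tool mm [-0.4 -3.3  0.1]
side 1976 normal [-0.002  0.002  1.   ] x [-43.5  36.1] y [-59.9  60.2] z [32.6 35.1 41.5]
  rear strip mean z 35.0
  rect [0.8 1.3] [ 90.2 124.9] 0.2
```

```bash
python3 -m creep '[[0,0,0,0,0,0.7,255],[0,0,0,0,0,0,255]]'
python3 -m creep '[[0,0,0,0,0,0.7,255],[0,0,0,0,0,0,255]]'
python3 -m creep '[[0,0,0,0,0,0.7,255],[0,0,0,0,0,0,255]]'
python3 g.py -3 1 59; python3 bl.py 26 side
```

```text
clock: 21.1
position: [0.6023, 0.0358, 0.0591]
ee_rot: [0.563, 0.827, 0.001, 0.001]
ft_force: [-3.2, -0.8, 11.4]
grip_width: 0.001
clock: 21.3
position: [0.6023, 0.0358, 0.059]
ee_rot: [0.563, 0.827, 0.002, 0.001]
ft_force: [-6.0, -0.9, 17.9]
grip_width: -0.002
clock: 21.5
position: [0.6024, 0.0358, 0.0589]
ee_rot: [0.563, 0.827, 0.002, 0.001]
ft_force: [-9.5, -0.4, 23.5]
grip_width: -0.001
t 21.5 pos [0.6024 0.0358 0.0589] carrier [ 0.4  1.4 58.9] F [-9.52 -0.35 23.5 ] grip -0.001
tool x,y,z in carrier [[-0.0, 1.0, -0.0], [1.0, 0.0, 0.004], [0.004, -0.0, -1.0]] q [-0.14  0.46  0.01  1.72 -0.    0.95  0.24]
rotvec to straight down/aligned (tool axes) [0.004 0.    0.   ]
shift tool mm [-0.4 -3.4 -0.1]
side 1977 normal [-0.002  0.     1.   ] x [-43.7  35.8] y [-59.8  59.9] z [32.3 34.9 42.4]
  rear strip mean z 34.9
  rect [-0.5  1.4] [ 88.6 125.1] 0.9
```

```bash
python3 -m creep '[[0,0,0,0,0,-1.5,255],[0,0,0,0,0,-1.5,255],[0,0,0,0,0,-10,255],[0,0,0,0,0,-40,255],[0,0,0,0,-40,-40,255],[0,0,0,0,-40,-20,255],[0,0,0,0,0,0,255],[0,0,0,0,0,0,255]]'
python3 g.py; python3 bl.py 27 side top
python3 - <<'E'
import cv2
p=cv2.imread('pics/side27.png'); cv2.imwrite(f"pics/s27.png",cv2.resize(p[150:310,190:360],None,fx=4,fy=3.6))
E
```

```text
clock: 22.35
position: [0.5315, 0.0078, 0.1659]
ee_rot: [0.563, 0.827, 0.002, 0.002]
ft_force: [-0.4, 0.9, 0.4]
grip_width: -0.002
t 22.35 pos [0.5315 0.0078 0.1659] carrier [-75.8   1.4 165.9] F [-0.43  0.91  0.36] grip -0.002
tool x,y,z in carrier [[0.0, 1.0, -0.001], [1.0, -0.0, 0.005], [0.005, -0.001, -1.0]] q [-0.11  0.2   0.01  1.83 -0.    1.11  0.28]
rotvec to straight down/aligned (tool axes) [ 0.005  0.001 -0.   ]
side 2508 normal [0.003 0.002 1.   ] x [-43.3  36.7] y [-59.6  60.2] z [32.3 35.  37.7]
  rear strip mean z 34.6
  rect [0.1 1.3] [ 88.9 125. ] 0.3
top 544 normal [0.005 0.003 1.   ] x [-41.   37.7] y [19.4 61.7] z [29.4 34.6 39.7]
  rear strip mean z 33.9
  rect [-1.6 40.9] [45.2 81.2] 87.5
```

View pics/s27.png

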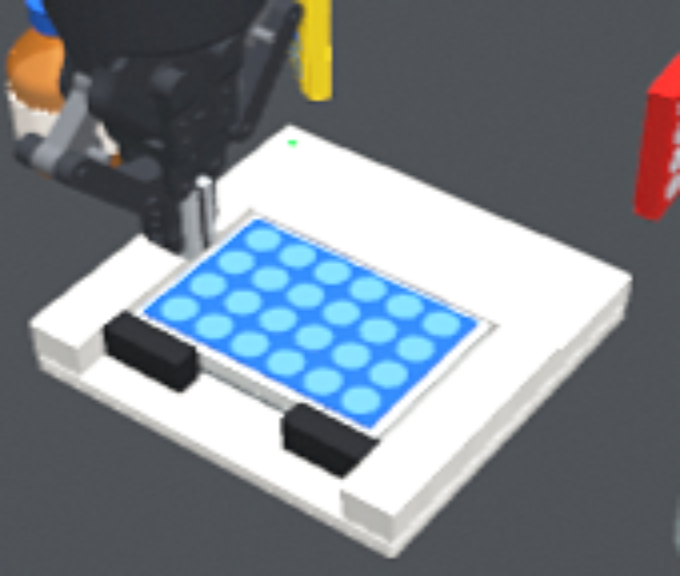

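View pics/side27.png

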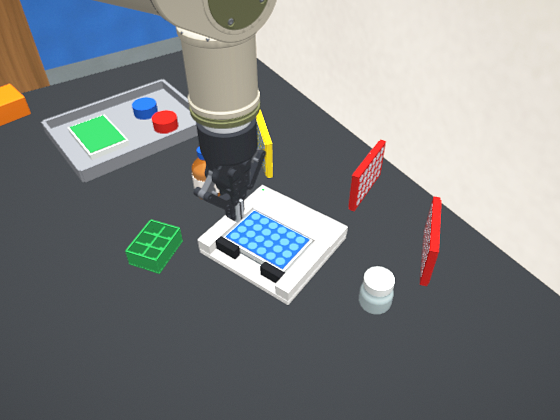

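```bash
python3 -c "
from workcell import *
print(hand_in())"
```

```text
the job is handed in; nothing more can be done
None
```

The plate is down in the carrier's recess, blue seal up and pressed home, and I've handed the job in at about 22 s on the robot's clock. The hand-in gives no verdict, so what follows is my own checks.

**What I did:**
- **Tipping:** I didn't tip it with a light push. I pinched the top edge at 20 N, lifted it about 3 mm and tilted it over. Then I opened the jaws so the free edge rested on the front finger, and lowered it at about 0.5 rad/s.
- **Last few degrees:** I meant to ease the edge down the whole way. At the first check after the finger reached the fence, the plate was already flat, so it slipped off over the last 1 cm or so. I estimate 5–6 rad/s for that, below the 10 limit, but I did not measure it.
- **Sliding and pressing:** I pushed it forward until the fence stopped it at about 3 N. I then pressed it down until it no longer moved and the force rose to about 24 N vertical and 9.5 N sideways.

**Last checks:**
- **Plate:** it is level to about 0.005 rad. Its top is at about 34.5–35 mm against 34 mm when flush, within camera error. It sits about 1 mm off centre along y.
- **Position along x:** the readings disagree, from about -1.6 to -3.5 mm. The fence allows -2 mm, and all of them are within the 4.5 mm limit.
- **Platform:** I judged that it is home from the hard stop and the flush top, as its travel can't be read directly.
- **Bystanders:** the jar and green tray look unmoved. The bottle was partly hidden behind the gripper in the last picture, but nothing came near it.
- **Robot:** it is clear of everything.

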